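# Load the cassette feeder of a board tester and jack its ratchet lift to deck level

### The job

Stack every board cassette that lies on the bench squarely into one column on the feeder lift's platform, gripping them gently; then raise the lift by its black handle until the top cassette is level with the tester's deck, and let the pawl take the weight in that notch. With the lift standing there by itself, press the green start button fully down and let go; leave the flux bottle, the solder spool and the multimeter alone.

Things in the scene. Friction and masses are not known exactly. Their poses are not given: they have to be found in the camera images.
- tester: fixed light-blue board tester (199 mm high, -y side, from 85 mm off) with its cassette lift. Origin on the bench under the vertical axis of the cassette column; axes show how the unit is turned. A cassette is square when its y runs along this y (either way round) and its centre is over this origin. Lift mast: 30 x 40 mm, 241 mm high, near face 85 mm on +x of the origin
- platform (a point): centre of the top face of the lift's steel platform (100 mm along the unit's y, 56 mm across under the column), where the column of cassettes stands; the point rises with the lift and is 24 mm above the bench at lift 0
- deck (a point): infeed edge of the tester's metal deck, its point nearest the column; its height is the deck's surface (199 mm above the bench). The top face of the uppermost cassette has to come level with it
- lift (a joint): height of the lift above its lowest position, m, 0 to 0.115. Notches at 0, 0.025, 0.050, 0.075, 0.100 (one cassette height apart). Raised about 6 mm beyond a notch the pawl snaps in; let down again, the lift rests there and cannot sink. Empty weight 0.33 kg, damped (40 N per m/s). Starts in notch 0 or 1, or up to 25 mm above and sinking into it
- handle (a point): middle of the lift's handle, a black rubber bar 22 x 22 mm in section, 104 mm long along the unit's y, free all round (60 mm of air below), 100 mm on +x and 142 mm on +y of the column's axis, 100 mm above the bench at lift 0; moves with the lift
- pawl (a joint): angle of the lift's red pawl in rad: about 0 when it is in a notch or between two teeth, up to about 0.25 while it rides over a tooth
- release (a point): middle of the pawl's red release bar (12 x 12 mm, 40 mm long along the unit's y) behind the mast, 205 mm on +x of the column's axis, 98 mm above the bench at lift 0. Only needed after raising too far: gripped and lifted some 25 mm it swings the pawl out and the lift follows the hand down
- start (a joint): travel of the tester's start button in m, 0 up, 0.006 fully down (5 N); springs back
- start_top (a point): centre of the top of the round green start button (28 mm across, its axis vertical) on the deck's corner nearest the robot, about 17 mm above the deck
- case1: closed board cassette, blue lid on a grey base, pale label on top; 60 mm wide (its x), 110 mm long (its y), 25 mm high, about 0.11 kg; origin at the centre of its underside, z up; starts flat on the bench, or is absent (None). Thin shell: it cracks when gripped with more than 70 N (on each finger); 25 to 40 N carries it well
- case2: closed board cassette, orange lid on a grey base, pale label on top; 60 mm wide (its x), 110 mm long (its y), 25 mm high, about 0.11 kg; origin at the centre of its underside, z up; starts flat on the bench, or is absent (None). Thin shell: it cracks when gripped with more than 70 N (on each finger); 25 to 40 N carries it well
- case3: closed board cassette, green lid on a grey base, pale label on top; 60 mm wide (its x), 110 mm long (its y), 25 mm high, about 0.11 kg; origin at the centre of its underside, z up; starts flat on the bench, or is absent (None). Thin shell: it cracks when gripped with more than 70 N (on each finger); 25 to 40 N carries it well
- case4: closed board cassette, yellow lid on a grey base, pale label on top; 60 mm wide (its x), 110 mm long (its y), 25 mm high, about 0.11 kg; origin at the centre of its underside, z up; starts flat on the bench, or is absent (None). Thin shell: it cracks when gripped with more than 70 N (on each finger); 25 to 40 N carries it well
- case5: closed board cassette, red lid on a grey base, pale label on top; 60 mm wide (its x), 110 mm long (its y), 25 mm high, about 0.11 kg; origin at the centre of its underside, z up; starts flat on the bench, or is absent (None). Thin shell: it cracks when gripped with more than 70 N (on each finger); 25 to 40 N carries it well
- flux: small bottle with a red cap, 36 mm across and 70 mm high, standing on the bench; not part of the job. Origin at the centre of its underside
- solder: aluminium spool of solder, 54 mm across and 42 mm high, standing on the bench; not part of the job. Origin at the centre of its underside
- meter: yellow multimeter, 75 x 150 x 35 mm, lying on the bench; not part of the job. Origin at the centre of its underside
Mind the look-alikes: they are no part of the job. What is shaped like the case2 but pink is not meant. What is shaped like the case1 but pink is not meant.

How it is judged:
On the way, in this order (a step that is already met when the one before it is completed fails the run):
1. every cassette stands in one square column on the lift's platform, let go (horizontal distance between each of case1, case2, case3, case4, case5 and platform below 0.01 m and angle between the y axis of each of case1, case2, case3, case4, case5 and the y axis of tester, either way round below 0.12 rad and angle between each of case1, case2, case3, case4, case5's own z axis and vertical below 0.06 rad and z of case1 in the frame of platform between -0.004 and 0.115 m and contact force between the fingers and case1 below 0.1 N and z of case2 in the frame of platform between -0.004 and 0.115 m and contact force between the fingers and case2 below 0.1 N and z of case3 in the frame of platform between -0.004 and 0.115 m and contact force between the fingers and case3 below 0.1 N and z of case4 in the frame of platform between -0.004 and 0.115 m and contact force between the fingers and case4 below 0.1 N and z of case5 in the frame of platform between -0.004 and 0.115 m and contact force between the fingers and case5 below 0.1 N), for 0.3 s.
2. the lift stands by itself in the notch that brings the top cassette level with the deck, the column still square (all of step 1 and z of each of case1, case2, case3, case4, case5 in the frame of deck below -0.018 m and z of any of case1, case2, case3, case4, case5 in the frame of deck above -0.032 m and value of joint pawl below 0.06 rad and velocity of joint lift between -0.005 and 0.005 m/s and contact force between each of the arm, the fingers and tester below 0.1 N), for 0.4 s.
3. the start button is pressed fully down (value of joint start above 0.0048 m and z of each of case1, case2, case3, case4, case5 in the frame of deck below -0.018 m and z of any of case1, case2, case3, case4, case5 in the frame of deck above -0.032 m), for 0.05 s.
At the end, for the whole second after the job is handed in: every cassette present stands on the platform within 10 mm of the column's axis, turned less than 7 degrees and flat, at rest; the top face of the uppermost is within 7 mm of the deck's height; the pawl is in its notch with nothing holding the lift; the start button is up again (all of step 2 and value of joint start below 0.002 m and linear speed of each of case1, case2, case3, case4, case5 below 0.02 m/s); the robot touches nothing.
It fails at once if a cassette squeezed with more than 70 N on each finger (140 N in all) (contact force between the fingers and case1 above 140 N or contact force between the fingers and case2 above 140 N or contact force between the fingers and case3 above 140 N or contact force between the fingers and case4 above 140 N or contact force between the fingers and case5 above 140 N).
It fails at once if the flux bottle, the solder spool or the multimeter moved more than 25 mm (distance of any of flux, solder, meter from where it was at the start of the episode above 0.025 m).
Of case1, case2, case3, case4, case5 only 3 to 5 are there at a start; the rules pass over those that are not, and their reading is None.
Once in a run the grip may slacken for a moment while it holds something.
It also fails if it takes over 210 s, if anything falls off the work surface, if the arm or the gripper's body presses on something with over 40 N, if the wrist force passes 120 N, or if a joint passes its speed limit or range.

### The arm

A 7-joint arm with a two-finger parallel gripper is mounted at the origin on the work surface. World frame = base frame: x ahead of the robot, y to its left, z up, the work surface at z = 0. Lengths are in m, angles in rad, forces in N, time in s.
With the tool pointing down it reaches from about 0.35 to 0.9 m from the base axis. Payload 8.1 kg.
Tool frame: the origin (TCP) lies on the centre line of the jaws, within the pads' length; the fingertips stand 19 mm ahead of it and the grasp point (between the pads) is the TCP (arm.tip_reach is the distance from the TCP to the fingertips, in m); z points along the fingers, y is the line along which they close (so a half turn about z gives the same grasp; the last joint's range is limited). The gripper opens to 92 mm and grips with 3 to 60 N. Pads are 19 mm wide; open, the fingers measure 130 mm over their backs; the gripper's body (75 mm by 190 mm) begins 47 mm behind the grasp point.
Start: joints at [-1.371, 0.434, 0.025, 1.573, -0.012, 1.134, -0.075], TCP at [0.186, 0.597, 0.246] pointing down, gripper open.
Joint ranges: [-2.62, 2.62], [-0.44, 2.09], [-1.27, 1.32], [0.08, 2.57], [-1.32, 4.46], [0.12, 2], [-2.74, 2.74]. Speed limits (rad/s): [2.22, 2.22, 3.01, 3.01, 3.14, 3.14, 3.14].

### API

Orientations are given as a rotation vector (axis times angle).
In Python, from cell import arm gives the robot as it stands.
- The arm moves only by the tool arm_command, never from a script. Its argument "targets" is a list that holds one entry, the list of rows, each a list of 6 numbers: the shift along the tool's x, y, z in m, then the turn, a rotation vector about the tool's x, y, z in rad. A call has 1 to 10 rows; each row shifts and turns the commanded pose from where the row before left it, along the tool's axes as they then stand; what a row does not reach is not made up. A row lasts 1/8 s, in which the tool goes at most 62.5 mm and 10.7 degrees, less where a joint would pass 70% of its speed; a pose out of reach is approached as far as the arm can. A call with a gripper value outside its range is refused whole. "jaw" is the finger opening in m, from 0 to 0.0918, set as the call begins (left out, the last holds). The fingers move at their own pace and stop on an object; "newtons" is the grip in N (left out, the last holds). Time passes only in rows, so rows that do not move let the fingers close. It gives the time, the measured TCP pose, the force, the opening and the grip force at its end, in the units of the state.
- arm.observe(): the state, without advancing time (a new reading comes with each control period).
- arm.get_image(name): name is "scene" or "top" or "wrist"; returns a dict with "pixels" (400x640x3 uint8, red, green, blue), "z_map" (400x640 float32, m along the optical axis (not along the pixel's ray), 0 where there is no reading), "fx", "fy", "cx", "cy" (pixels), "xyz" and "rotation" of the camera in the world; the wrist camera has in their place "T_tool_cam" (4x4, takes a point from camera to tool coordinates, whose origin is the TCP and whose axes are the flange's). Camera axes: x right, y down, z forward; pixel columns grow to the right and rows downward; lengths in m; the calibration is good to about 2 mm. A picture is of the moment at which its call begins: read the wrist's pose just before it.
- arm.sign_off(): hands the job in; it is judged then, once.
The state is a dict: "clock": time; "joints": joint angles; "dq": joint speeds; "joint_efforts": joint torques, N m; "position": TCP position; "ee_rot": TCP orientation; "force": force on the tool from outside, world axes, zero at the start; "ft_torque": the same for the moment, N m; "width": opening from 0.0 (shut) to 1.0 (fully open); "gripper_force": force on a finger pad.
Only numpy, scipy, OpenCV 4.12 (cv2) and the standard library are available. Lean on these libraries where they do the work, as an engineer would, in place of code of your own. Each camera call takes 0.05 s, during which the arm holds its last target. There are 200 camera calls.

## Working session

There is one attempt and no reset: what is moved stays moved. The work goes in short steps, Python scripts to look and compute and a tool call to move; the robot and the scene stay as the last step left them, time stands still between calls to the robot, and variables do not carry over. Pictures are saved under pics/ and viewed, at most 14 in all, crops included, and the job is handed in when it is done.

Besides the shell and the picture viewer there is one more tool, called after "Request:" as a command line: name --argument value ..., lists and objects as JSON in quotes. arm_command: Moves the arm, as the interface text tells. Its arguments: {"type":"object","properties":{"targets":{"type":"array","items":{"type":"array","items":{"type":"array","items":{"type":"number"}}}},"jaw":{"type":"number"},"newtons":{"type":"number"}},"required":["targets"]}

```bash
ls; mkdir -p pics; cat > h.py <<'E'
import numpy as np, cv2
from scipy.spatial.transform import Rotation as R
from cell import arm
def cam(name):
    s=arm.observe(); d=arm.get_image(name)
    if name=="wrist":
        T=np.eye(4); T[:3,:3]=R.from_rotvec(s["ee_rot"]).as_matrix(); T[:3,3]=s["position"]
        T=T@np.array(d["T_tool_cam"])
    else:
        T=np.eye(4); r=np.array(d["rotation"],float)
        T[:3,:3]=r if r.shape==(3,3) else R.from_rotvec(r).as_matrix(); T[:3,3]=d["xyz"]
    z=d["z_map"]; v,u=np.mgrid[:z.shape[0],:z.shape[1]]
    P=np.stack([(u-d["cx"])/d["fx"]*z,(v-d["cy"])/d["fy"]*z,z],-1)@T[:3,:3].T+T[:3,3]
    P[z<=0]=np.nan
    return d,P,s
def save(n,px): cv2.imwrite(f"pics/{n}.png",cv2.cvtColor(px,cv2.COLOR_RGB2BGR))
E
python3 - <<'E'
from h import *
for n in ("top","scene"):
    d,P,s=cam(n); save(n+"0",d["pixels"]); np.save(n+"0.npy",P); np.save(n+"0c.npy",d["pixels"]); print(d["xyz"],d["rotation"],d["fx"])
print(s)
E
```

```text
pics
[0.30962611 0.08521245 1.2783106 ] [-2.13213611  2.06215385 -0.2280329 ] 436.0448860762731
[ 1.23074275 -0.59993028  1.00047982] [-2.16813892 -0.85061346  0.39279719] 476.5833372202004
{'clock': 0.05, 'joints': array([-1.37063953,  0.435213  ,  0.02498982,  1.57405959, -0.011606  ,
        1.13401491, -0.07510845]), 'dq': array([-0.00150686, -0.00062049,  0.00119014, -0.00085771,  0.00126426,
        0.00048118, -0.00026532]), 'joint_efforts': array([ 3.24952525e-03, -6.69769120e+01,  9.89005007e-01, -3.15494299e+01,
       -6.06661267e-02,  3.74363526e-02,  5.71618034e-05]), 'position': array([0.1862643 , 0.59610864, 0.24496586]), 'ee_rot': array([-4.73889588e-01, -3.10555128e+00,  2.42986054e-03]), 'force': array([ 0.17193085, -0.37883191, -0.28084822]), 'ft_torque': array([-0.01469301,  0.04898046,  0.04534188]), 'gripper_force': 0.0, 'width': 0.9963080848904053}
```

View pics/top0.png

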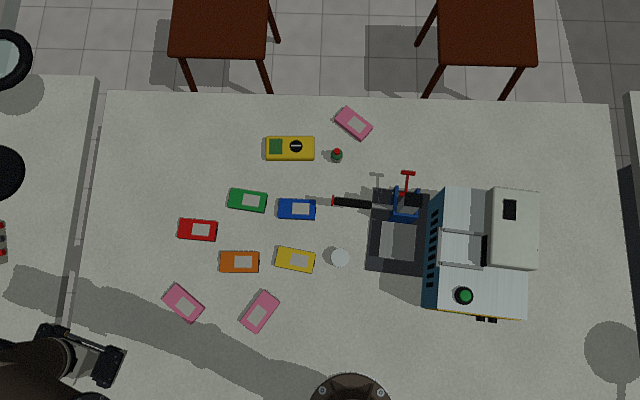

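View pics/scene0.png

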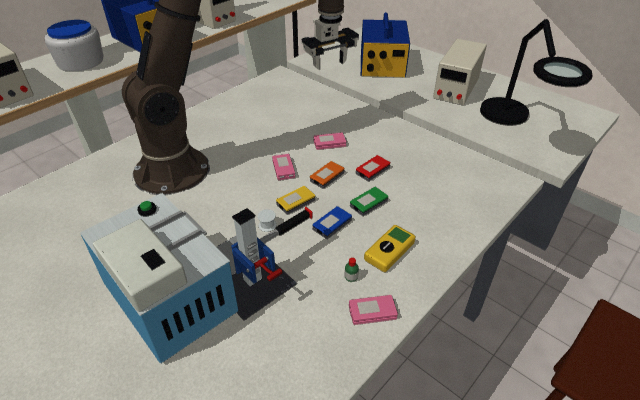

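Blue (297,209), orange (239,261), green (247,200), yellow (295,259) and red (198,230) are all present. The look-alikes are pink: (353,123), (183,302) and (259,311). The lift and tester are at about (400,240) and (480,250), and the handle is at (350,202). Next I measure the cassettes, the unit and the gripper body's real extents.

```bash
python3 - <<'E'
from h import *
P=np.load("top0.npy"); C=np.load("top0c.npy"); hsv=cv2.cvtColor(C,cv2.COLOR_RGB2HSV)
print("bench z",np.nanmedian(P[330:370,450:560,2]))
for n,(u,v) in dict(blue=(297,209),orange=(239,261),green=(247,200),yellow=(295,259),red=(198,230)).items():
    w=np.zeros(C.shape[:2],bool); w[v-25:v+26,u-30:u+31]=1
    m=(w&(P[...,2]>.018)&(P[...,2]<.032)).astype(np.uint8)
    nl,l,st,ce=cv2.connectedComponentsWithStats(m); k=l[v,u]
    q=P[l==k]; (c,sz,a)=cv2.minAreaRect((q[:,:2]*1000).astype(np.float32))
    bx=cv2.boxPoints((c,sz,a)); e=max([bx[1]-bx[0],bx[2]-bx[1]],key=np.linalg.norm)
    print(n,np.round(c,1),np.round(sz,1),"long axis deg",round(np.degrees(np.arctan2(e[1],e[0]))%180,1),"z",round(np.median(q[:,2]),4),len(q))
# heights around the unit
for (u,v) in [(400,240),(400,230),(390,260),(375,265),(350,202),(340,200),(407,176),(405,205),(395,190),(465,250),(464,295),(440,300),(510,250)]:
    print((u,v),np.round(P[v,u],3),C[v,u])
# gripper body in tool frame
s=arm.observe(); Rt=R.from_rotvec(s["ee_rot"]).as_matrix()
for n in("top0","scene0"):
    Q=(np.load(n+".npy")-s["position"])@Rt
    for a in np.arange(-.2,.03,.02):
        m=(Q[...,2]>a)&(Q[...,2]<a+.02)&(abs(Q[...,0])<.15)&(abs(Q[...,1])<.15)
        if m.sum()>5: print(n,round(a,2),m.sum(),np.round(np.percentile(Q[m][:,:2],[1,99],axis=0),3).tolist())
im=cv2.resize(cv2.cvtColor(np.load("scene0c.npy"),cv2.COLOR_RGB2BGR)[190:300,200:330],None,fx=4,fy=4,interpolation=2)
im2=cv2.resize(cv2.cvtColor(C,cv2.COLOR_RGB2BGR)[165:305,320:460],None,fx=4,fy=4,interpolation=2)
cv2.imwrite("pics/c1.png",im2)
E
```

```text
bench z -0.0011353192841275783
blue [577.1 170.6] [111.5  60.4] long axis deg 88.8 z 0.0241 735
orange [416.4 328.9] [ 58.1 111.6] long axis deg 91.8 z 0.024 799
green [598.4 317.8] [112.7  59.8] long axis deg 82.5 z 0.0242 732
yellow [427.8 169.4] [113.4  60.2] long axis deg 80.5 z 0.0239 803
red [505.4 457.6] [112.7  60.4] long axis deg 86.3 z 0.0239 761
(400, 240) [ 0.489 -0.13   0.044] [68 72 71]
(400, 230) [ 0.518 -0.13   0.046] [68 71 70]
(390, 260) [ 0.435 -0.107  0.012] [29 33 36]
(375, 265) [ 0.419 -0.064  0.006] [47 50 52]
(350, 202) [0.574 0.019 0.138] [19 17 15]
(340, 200) [0.579 0.046 0.134] [21 17 18]
(407, 176) [ 0.657 -0.138  0.119] [98 11  8]
(405, 205) [ 0.547 -0.109  0.238] [15 18 18]
(395, 190) [ 0.61  -0.101  0.142] [31 53 95]
(465, 250) [ 0.447 -0.264  0.196] [143 151 148]
(464, 295) [ 0.337 -0.251  0.218] [ 36 105  53]
(440, 300) [ 0.324 -0.198  0.199] [147 155 151]
(510, 250) [ 0.443 -0.35   0.257] [142 148 137]
top0 -0.2 315 [[-0.042, -0.044], [0.017, 0.021]]
top0 -0.18 99 [[-0.043, -0.044], [0.021, 0.007]]
top0 -0.16 603 [[-0.037, -0.051], [0.034, 0.003]]
to
[... 160 characters left out ...]
414 [[-0.037, -0.095], [0.035, 0.085]]
top0 -0.06 111 [[-0.037, -0.088], [0.035, 0.083]]
top0 -0.02 10 [[-0.011, 0.044], [-0.007, 0.06]]
scene0 -0.2 165 [[-0.048, -0.046], [0.018, 0.031]]
scene0 -0.18 110 [[-0.045, -0.045], [0.014, 0.027]]
scene0 -0.16 201 [[-0.04, -0.054], [0.034, 0.028]]
scene0 -0.14 111 [[-0.038, -0.056], [0.023, 0.011]]
scene0 -0.12 128 [[-0.028, -0.055], [0.018, 0.011]]
scene0 -0.1 446 [[-0.039, -0.099], [0.033, 0.09]]
scene0 -0.08 271 [[-0.042, -0.097], [0.028, 0.086]]
scene0 -0.06 146 [[-0.044, -0.092], [0.036, 0.083]]
scene0 -0.04 60 [[-0.017, -0.071], [0.012, 0.062]]
scene0 -0.02 75 [[-0.017, -0.069], [0.007, 0.062]]
scene0 -0.0 50 [[-0.016, -0.068], [0.012, 0.059]]
```

View pics/c1.png

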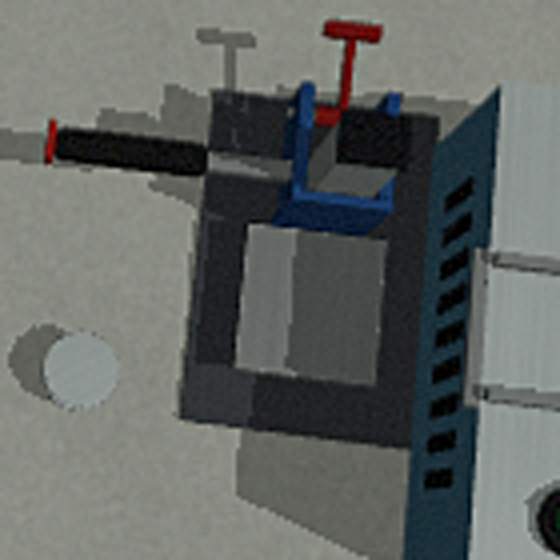

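The crop shows the steel platform at about crop (315,300), the carriage at (340,205), the mast cap at (375,135), the handle at (130,150) and the red release at (350,30). The platform at z≈0.047 means the lift is in notch 1. All five cassettes are there, so the target is notch 0.050. The gripper body reaches ±95 mm along the closing axis, but the mast is only 85 mm away. I'll therefore set each cassette down short in x and push it home.

```bash
cat >> h.py <<'E'
def plan(x,y,z,adeg,step=.05,turn=.16,frm=None,tag=""):
    "rows to bring a down-pointing tool to xyz with closing axis at adeg (deg, world)"
    s=arm.observe(); p=np.array(s["position"]) if frm is None else np.array(frm[:3],float)
    M=R.from_rotvec(s["ee_rot"]).as_matrix(); a=np.arctan2(M[1,1],M[0,1]) if frm is None else np.radians(frm[3])
    d=np.array([x,y,z])-p; phi=(a-np.radians(adeg)+np.pi/2)%np.pi-np.pi/2
    n=int(max(1,np.ceil(np.linalg.norm(d)/step),np.ceil(abs(phi)/turn)))
    print(tag,"from",np.round(p,4),"ang",round(np.degrees(a),2),"z-axis",np.round(M[:,2],3),"n",n)
    for i in range(n):
        t=a-phi*i/n; w=d/n
        print([round(float(v),4) for v in (-np.sin(t)*w[0]+np.cos(t)*w[1],np.cos(t)*w[0]+np.sin(t)*w[1],-w[2])]+[0,0,round(float(phi/n),4)])
E
python3 - <<'E'
from h import *
plan(.46,-.04,.45,0,step=.052)
P=np.load("top0.npy")
def line(pts): 
    pts=np.array(pts); vx,vy,_,_=cv2.fitLine(pts.astype(np.float32),2,0,.01,.01).ravel(); return np.degrees(np.arctan2(vy,vx))%180
# tester top near edge (z~.199) per row
e=[]
for v in range(192,300,4):
    r=np.where((P[v,400:480,2]>.19)&(P[v,400:480,2]<.205))[0]
    if len(r): e.append(P[v,400+r[0],:2])
print("tester edge ang",line(e),np.round(e[0],3),np.round(e[-1],3))
m=(P[...,2]>.23)&(P[...,2]<.245); m[:,430:]=0; m[:,:395]=0; q=P[m]
print("cap",len(q),[np.round(k,3) for k in cv2.minAreaRect(q[:,:2].astype(np.float32)*1000)])
b=np.zeros_like(m); b[205:270,375:425]=1
m=b&(P[...,2]>.04)&(P[...,2]<.052); q=P[m]; print("plat",len(q),np.median(q[:,2]),[np.round(k,3) for k in cv2.minAreaRect(q[:,:2].astype(np.float32)*1000)])
b[:]=0; b[195:215,328:372]=1
m=b&(P[...,2]>.12)&(P[...,2]<.145); q=P[m]; print("handle",len(q),np.median(q[:,2]),[np.round(k,3) for k in cv2.minAreaRect(q[:,:2].astype(np.float32)*1000)])
E
```

```text
from [0.1863 0.5961 0.245 ] ang 72.65 z-axis [-0.    -0.001 -1.   ] n 14
[-0.0322, -0.0375, -0.0146, 0, 0, 0.0906]
[-0.0355, -0.0345, -0.0146, 0, 0, 0.0906]
[-0.0384, -0.0311, -0.0146, 0, 0, 0.0906]
[-0.0411, -0.0275, -0.0146, 0, 0, 0.0906]
[-0.0434, -0.0237, -0.0146, 0, 0, 0.0906]
[-0.0454, -0.0197, -0.0146, 0, 0, 0.0906]
[-0.047, -0.0155, -0.0146, 0, 0, 0.0906]
[-0.0482, -0.0112, -0.0146, 0, 0, 0.0906]
[-0.049, -0.0068, -0.0146, 0, 0, 0.0906]
[-0.0494, -0.0023, -0.0146, 0, 0, 0.0906]
[-0.0494, 0.0022, -0.0146, 0, 0, 0.0906]
[-0.049, 0.0066, -0.0146, 0, 0, 0.0906]
[-0.0482, 0.011, -0.0146, 0, 0, 0.0906]
[-0.047, 0.0154, -0.0146, 0, 0, 0.0906]
tester edge ang 5.986948 [ 0.594 -0.219] [ 0.333 -0.193]
cap 245 [array([ 562.422, -128.862]), array([43.863, 36.219]), np.float64(85.747)]
plat 1279 0.04759945262116472 [array([ 489.808, -121.961]), array([101.038, 110.54 ]), np.float64(84.441)]
handle 349 0.1337002057392327 [array([576.576,  15.539]), array([109.621,  26.501]), np.float64(86.427)]
```

Request:
arm_command --targets '[[[-0.032,-0.0375,-0.0146,0,0,0.09],[-0.0355,-0.0345,-0.0146,0,0,0.09],[-0.0384,-0.031,-0.0146,0,0,0.09],[-0.041,-0.0275,-0.0146,0,0,0.09],[-0.0434,-0.0237,-0.0146,0,0,0.09],[-0.0454,-0.0197,-0.0146,0,0,0.09],[-0.047,-0.0155,-0.0146,0,0,0.09],[-0.048,-0.011,-0.0146,0,0,0.09],[-0.049,-0.007,-0.0146,0,0,0.09],[-0.049,-0.002,-0.0146,0,0,0.09]]]' --jaw 0.09 --newtons 30

```text
clock: 1.35
position: [0.3828, 0.1418, 0.3921]
ee_rot: [-1.781, -2.587, -0.0]
force: [1.0, -0.1, 0.2]
width: 0.984
gripper_force: 0.0
```

Request:
arm_command --targets '[[[-0.049,0.002,-0.0146,0,0,0.09],[-0.049,0.0066,-0.0146,0,0,0.09],[-0.048,0.011,-0.0146,0,0,0.09],[-0.047,0.0154,-0.0146,0,0,0.09],[0,0,0,0,0,0],[0,0,0,0,0,0]]]'

```text
clock: 2.1
position: [0.4613, -0.0367, 0.4497]
ee_rot: [-2.212, -2.23, 0.001]
force: [0.2, 0.1, -0.3]
width: 0.981
gripper_force: 0.0
```

```bash
python3 - <<'E'
from h import *
d,P,s=cam("wrist"); save("w1",d["pixels"]); np.save("w1.npy",P); np.save("w1c.npy",d["pixels"])
print(s["clock"],s["position"],s["ee_rot"],s["joints"],d["fx"],np.array(d["T_tool_cam"]).round(3).tolist())
E
```

```text
2.1 [ 0.46134208 -0.03669687  0.44965931] [-2.21152076e+00 -2.23014507e+00  8.55977639e-04] [-0.69841632  0.02719753  0.7013819   1.61721325 -0.01778427  1.50458605
  0.01236336] 282.73863038928283 [[0.0, -0.959, -0.283, 0.076], [1.0, 0.0, -0.001, -0.001], [0.001, -0.283, 0.959, -0.139], [0.0, 0.0, 0.0, 1.0]]
```

View pics/w1.png

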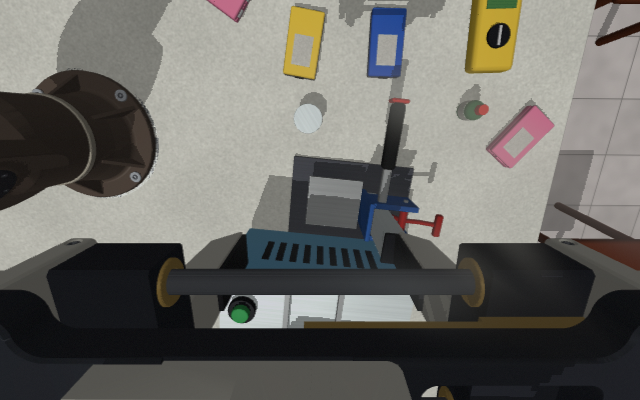

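The wrist view shows the platform at about (333,205), carriage at (368,215), handle at (392,135), yellow at (305,42), blue at (386,42) and spool at (309,117). Next I measure the unit from here.

```bash
python3 - <<'E'
from h import *
P=np.load("w1.npy"); C=np.load("w1c.npy")
def box(u0,u1,v0,v1,z0,z1,n):
    b=np.zeros(P.shape[:2],bool); b[v0:v1,u0:u1]=1
    b&=(P[...,2]>z0)&(P[...,2]<z1); q=P[b]
    print(n,len(q),np.median(q[:,2]).round(4),[np.round(k,2) for k in cv2.minAreaRect(q[:,:2].astype(np.float32)*1000)]); return q
print("bench",np.nanmedian(P[100:150,180:280,2]))
box(280,330,0,85,.018,.032,"yellow");box(360,412,0,85,.018,.032,"blue");box(375,415,90,175,.12,.15,"handle")
box(295,362,172,232,.038,.058,"plat")
box(280,372,150,240,.004,.016,"base")
box(230,420,220,260,.19,.21,"tester top")
# unit frame slice
th=np.radians(-5.5); o=np.array([.463,-.118]); Q=P.copy(); X=P[...,:2]-o
Q[...,0]=X[...,0]*np.cos(th)+X[...,1]*np.sin(th); Q[...,1]=-X[...,0]*np.sin(th)+X[...,1]*np.cos(th)
b=np.zeros(P.shape[:2],bool); b[150:262,340:450]=1
for z0 in np.arange(.04,.26,.02):
    m=b&(Q[...,2]>z0)&(Q[...,2]<z0+.02)&(Q[...,0]>.03)&(Q[...,0]<.13)&(Q[...,1]>-.07)&(Q[...,1]<.1)
    if m.sum()>4: print(round(z0,2),m.sum(),np.percentile(Q[m][:,:2],[2,98],axis=0).round(3).tolist())
g=box(225,258,293,325,.2,.23,"start")
E
```

```text
bench 0.00031449188299736974
yellow 2311 0.0252 [array([427.08, 167.15]), array([111.84,  60.09]), np.float64(80.71)]
blue 2338 0.0251 [array([576.35, 169.86]), array([113.04,  60.57]), np.float64(88.74)]
handle 1150 0.135 [array([575.71,  10.05]), array([119.14,  26.  ]), np.float64(86.1)]
plat 2558 0.0489 [array([ 486.65, -122.14]), array([100.33, 105.33]), np.float64(84.84)]
base 3058 0.0082 [array([ 474.57, -124.99]), array([169.35, 181.75]), np.float64(83.8)]
tester top 172 0.2 [array([ 552.96, -121.5 ]), array([47.95, 22.86]), np.float64(48.11)]
0.04 1015 [[0.034, -0.049], [0.076, 0.047]]
0.06 83 [[0.076, -0.031], [0.11, 0.032]]
0.08 118 [[0.076, -0.031], [0.128, 0.032]]
0.1 140 [[0.076, -0.032], [0.129, 0.032]]
0.12 718 [[0.076, -0.029], [0.125, 0.098]]
0.14 372 [[0.076, -0.033], [0.125, 0.031]]
0.16 144 [[0.084, -0.019], [0.112, 0.018]]
0.18 164 [[0.084, -0.018], [0.112, 0.018]]
0.2 184 [[0.084, -0.019], [0.112, 0.018]]
0.22 157 [[0.082, -0.02], [0.11, 0.02]]
0.24 298 [[0.083, -0.02], [0.098, 0.019]]
start 660 0.2116 [array([ 333.01, -258.67]), array([53.93, 55.23]), np.float64(0.73)]
```

```bash
cat >> h.py <<'E'
O=np.array([.462,-.119]); TH=np.radians(-5.5)
def U(x,y): return O+np.array([np.cos(TH)*x-np.sin(TH)*y,np.sin(TH)*x+np.cos(TH)*y])
E
python3 - <<'E'
from h import *
plan(.5765,.17,.12,-1.2)
for z in(.2,.074): pass
plan(*U(-22,0)/1 if 0 else U(-.022,0),.2,-5.5,frm=(.5765,.17,.15,-1.2),tag="carry")
plan(*U(-.022,0),.2,-5.5,frm=(.427,.167,.15,-9.3),tag="carryyellow")
print(U(-.022,0),U(-.082,0),U(-.049,0))
E
```

```text
from [ 0.4612 -0.0361  0.4496] ang 0.56 z-axis [-0.001  0.    -1.   ] n 9
[0.0228, 0.013, 0.0366, 0, 0, 0.0034]
[0.0228, 0.013, 0.0366, 0, 0, 0.0034]
[0.0229, 0.0129, 0.0366, 0, 0, 0.0034]
[0.0229, 0.0128, 0.0366, 0, 0, 0.0034]
[0.0229, 0.0127, 0.0366, 0, 0, 0.0034]
[0.023, 0.0126, 0.0366, 0, 0, 0.0034]
[0.023, 0.0126, 0.0366, 0, 0, 0.0034]
[0.0231, 0.0125, 0.0366, 0, 0, 0.0034]
[0.0231, 0.0124, 0.0366, 0, 0, 0.0034]
carry from [0.5765 0.17   0.15  ] ang -1.2 z-axis [-0.001  0.    -1.   ] n 7
[-0.0414, -0.0186, -0.0071, 0, 0, 0.0107]
[-0.0416, -0.0182, -0.0071, 0, 0, 0.0107]
[-0.0418, -0.0177, -0.0071, 0, 0, 0.0107]
[-0.042, -0.0173, -0.0071, 0, 0, 0.0107]
[-0.0421, -0.0168, -0.0071, 0, 0, 0.0107]
[-0.0423, -0.0164, -0.0071, 0, 0, 0.0107]
[-0.0425, -0.0159, -0.0071, 0, 0, 0.0107]
carryyellow from [0.427 0.167 0.15 ] ang -9.3 z-axis [-0.001  0.    -1.   ] n 6
[-0.0463, 0.0098, -0.0083, 0, 0, -0.0111]
[-0.0464, 0.0093, -0.0083, 0, 0, -0.0111]
[-0.0465, 0.0088, -0.0083, 0, 0, -0.0111]
[-0.0466, 0.0083, -0.0083, 0, 0, -0.0111]
[-0.0467, 0.0077, -0.0083, 0, 0, -0.0111]
[-0.0468, 0.0072, -0.0083, 0, 0, -0.0111]
[ 0.44010128 -0.11689139] [ 0.38037751 -0.11114065] [ 0.41322559 -0.11430356]
```

Request:
arm_command --targets '[[[0.023,0.013,0.0366,0,0,0.0034],[0.023,0.013,0.0366,0,0,0.0034],[0.023,0.013,0.0366,0,0,0.0034],[0.023,0.0128,0.0366,0,0,0.0034],[0.023,0.0127,0.0366,0,0,0.0034],[0.023,0.0126,0.0366,0,0,0.0034],[0.023,0.0126,0.0366,0,0,0.0034],[0.023,0.0125,0.0366,0,0,0.0034],[0.023,0.0124,0.0366,0,0,0.0034],[0,0,0,0,0,0]]]'

```text
clock: 3.4
position: [0.5748, 0.1726, 0.1172]
ee_rot: [-2.238, -2.2, 0.008]
force: [-0.3, -0.4, -0.2]
width: 0.982
gripper_force: 0.0
```

Request:
arm_command --targets '[[[0,0,0.03,0,0,0],[0,0,0.03,0,0,0],[0,0,0.025,0,0,0],[0,0,0.011,0,0,0],[0,0,0,0,0,0]]]'

```text
clock: 4.03
position: [0.5771, 0.1693, 0.025]
ee_rot: [-2.246, -2.196, 0.0]
force: [0.6, 0.3, 1.1]
width: 0.976
gripper_force: 0.0
```

Request:
arm_command --targets '[[[0,0,0,0,0,0],[0,0,0,0,0,0],[0,0,0,0,0,0],[0,0,0,0,0,0],[0,0,0,0,0,0]]]' --jaw 0.04 --newtons 35

```text
clock: 4.65
position: [0.5776, 0.1693, 0.0251]
ee_rot: [2.246, 2.196, 0.001]
force: [-1.0, 0.2, 6.2]
width: 0.643
gripper_force: 35.0
```

Request:
arm_command --targets '[[[0,0,-0.02,0,0,0],[0,0,-0.04,0,0,0],[0,0,-0.045,0,0,0],[0,0,-0.045,0,0,0],[0,0,-0.045,0,0,0],[0,0,0,0,0,0]]]'

```text
clock: 5.4
position: [0.5794, 0.1691, 0.2244]
ee_rot: [2.245, 2.194, 0.01]
force: [0.0, 0.5, -2.0]
width: 0.651
gripper_force: 35.0
```

```bash
python3 - <<'E'
from h import *
plan(*U(-.022,0),.2,-5.5)
E
```

```text
from [0.5794 0.1691 0.2244] ang -1.33 z-axis [ 0.007  0.003 -1.   ] n 7
[-0.0413, -0.0189, 0.0035, 0, 0, 0.0104]
[-0.0415, -0.0185, 0.0035, 0, 0, 0.0104]
[-0.0417, -0.0181, 0.0035, 0, 0, 0.0104]
[-0.0419, -0.0176, 0.0035, 0, 0, 0.0104]
[-0.0421, -0.0172, 0.0035, 0, 0, 0.0104]
[-0.0422, -0.0168, 0.0035, 0, 0, 0.0104]
[-0.0424, -0.0163, 0.0035, 0, 0, 0.0104]
```

Request:
arm_command --targets '[[[-0.0413,-0.0189,0,0,0,0.0104],[-0.0415,-0.0185,0,0,0,0.0104],[-0.0417,-0.018,0,0,0,0.0104],[-0.042,-0.0176,0,0,0,0.0104],[-0.042,-0.0172,0,0,0,0.0104],[-0.0422,-0.0168,0,0,0,0.0104],[-0.0424,-0.0163,0,0,0,0.0104],[0,0,0,0,0,0],[0,0,0,0,0,0]]]'

```text
clock: 6.52
position: [0.4383, -0.1164, 0.2196]
ee_rot: [-2.325, -2.112, -0.0]
force: [0.3, 0.6, -0.1]
width: 0.652
gripper_force: 35.0
```

```bash
python3 - <<'E'
from h import *
plan(*U(-.022,0),.224,-5.5); d,P,s=cam("wrist"); save("w2",d["pixels"]); print(s["width"],s["ee_rot"])
E
```

```text
from [ 0.4383 -0.1164  0.2196] ang -5.48 z-axis [-0.     0.001 -1.   ] n 1
[-0.0003, 0.0019, -0.0044, 0, 0, 0.0003]
0.6521038396323424 [-2.32462385e+00 -2.11222229e+00 -2.44406940e-04]
```

View pics/w2.png

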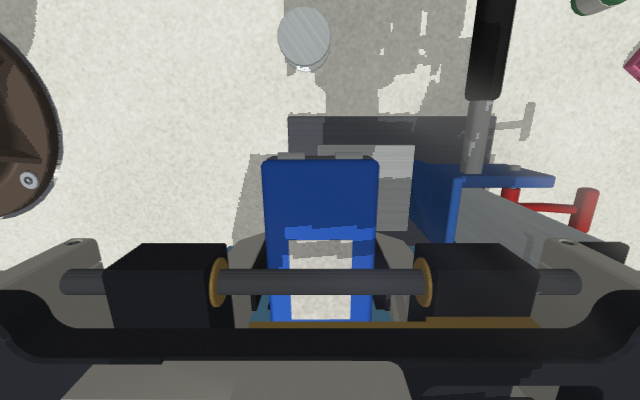

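The wrist picture shows the blue cassette held squarely at (320,240), with the platform behind it at (370,190) and the carriage on the right at (450,210). Lowering it now.

Request:
arm_command --targets '[[[0,0.002,0.045,0,0,0],[0,0,0.045,0,0,0],[0,0,0.035,0,0,0],[0,0,0.01,0,0,0],[0,0,0,0,0,0]]]'

```text
clock: 7.2
position: [0.4407, -0.1167, 0.0847]
ee_rot: [-2.324, -2.113, 0.001]
force: [-0.2, 0.2, -0.8]
width: 0.656
gripper_force: 35.0
```

```bash
python3 - <<'E'
from h import *
plan(*U(-.022,0),.0755,-5.5); d,P,s=cam("scene")
save("s1",cv2.resize(d["pixels"][150:300,180:380],None,fx=4,fy=4)); print(s["force"])
E
```

```text
from [ 0.4407 -0.1167  0.0847] ang -5.42 z-axis [-0.001  0.    -1.   ] n 1
[-0.0003, -0.0005, 0.0092, 0, 0, 0.0013]
[-0.23634677  0.23007055 -0.75336097]
```

View pics/s1.png

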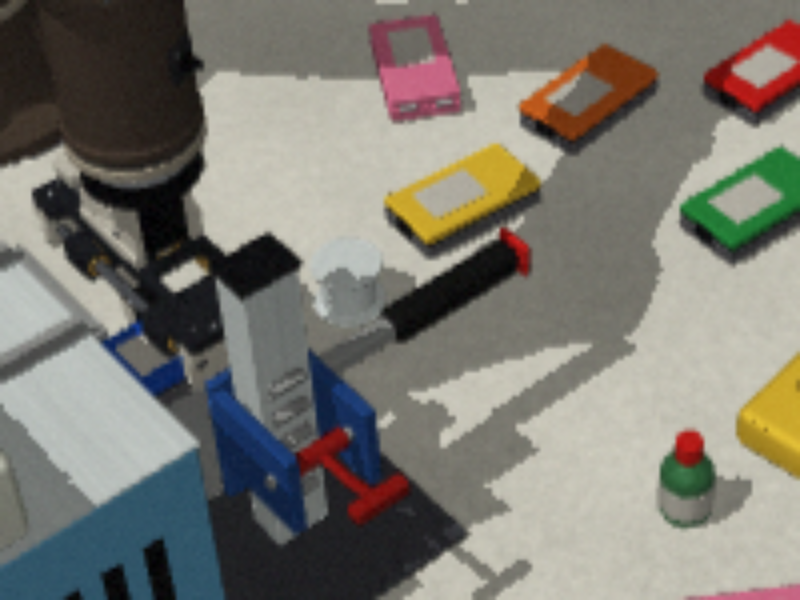

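The body clears the carriage at crop (230,400), and the blue cassette sits at (150,360). Finishing the lowering.

Request:
arm_command --targets '[[[0,0,0.003,0,0,0],[0,0,0.003,0,0,0],[0,0,0.0025,0,0,0],[0,0,0,0,0,0]]]'

```text
clock: 7.75
position: [0.4404, -0.1171, 0.0762]
ee_rot: [-2.325, -2.113, -0.0]
force: [-0.4, -0.7, -2.0]
width: 0.648
gripper_force: 35.0
```

Request:
arm_command --targets '[[[0,0,0,0,0,0],[0,0,0,0,0,0],[0,0,0,0,0,0],[0,0,0,0,0,0]]]' --jaw 0.076

```text
clock: 8.25
position: [0.4405, -0.1171, 0.0762]
ee_rot: [2.325, 2.113, 0.0]
force: [-0.7, 0.9, -0.3]
width: 0.829
gripper_force: 0.0
```

Request:
arm_command --targets '[[[0,0,-0.015,0,0,0],[0,0,-0.03,0,0,0],[0,0,-0.01,0,0,0],[0,0,0,0,0,0]]]'

```text
clock: 8.75
position: [0.441, -0.1169, 0.132]
ee_rot: [2.324, 2.113, 0.003]
force: [0.7, 0.3, 0.6]
width: 0.827
gripper_force: 0.0
```

```bash
cat >> h.py <<'E'
def rect(u0,u1,v0,v1,z0,z1,n,P,show=True):
    b=np.zeros(P.shape[:2],bool); b[v0:v1,u0:u1]=1
    b&=(P[...,2]>z0)&(P[...,2]<z1); b=cv2.morphologyEx(b.astype(np.uint8),cv2.MORPH_OPEN,np.ones((3,3),np.uint8))>0
    q=P[b][:,:2]-O; c,s=np.cos(TH),np.sin(TH); q=np.stack([q[:,0]*c+q[:,1]*s,-q[:,0]*s+q[:,1]*c],1)*1000
    if len(q)<5: print(n,"none"); return
    print(n,len(q),"z",np.median(P[b][:,2]).round(4),"unit xmin/max ymin/max",np.percentile(q,[1,99],axis=0).T.round(1).tolist(),[np.round(k,1) for k in cv2.minAreaRect(q.astype(np.float32))])
E
python3 - <<'E'
from h import *
plan(*U(-.085,0),.13,-5.5); d,P,s=cam("wrist"); save("w3",d["pixels"])
rect(230,400,100,300,.066,.083,"top of blue",P)
d,P,s=cam("top"); rect(370,430,200,280,.066,.083,"top",P)
E
```

```text
from [ 0.441  -0.1169  0.132 ] ang -5.44 z-axis [ 0.002  0.    -1.   ] n 2
[0.0, -0.032, 0.001, 0, 0, 0.0005]
[-0.0, -0.032, 0.001, 0, 0, 0.0005]
top of blue 9720 z 0.074 unit xmin/max ymin/max [[-51.7, 6.6], [-35.4, 55.4]] [array([-22.6,  10. ]), array([60.3, 95.1]), np.float64(0.4)]
top 321 z 0.0724 unit xmin/max ymin/max [[-51.6, 6.5], [14.8, 56.3]] [array([-22.4,  35.6]), array([59.6, 42.3]), np.float64(0.4)]
```

View pics/w3.png

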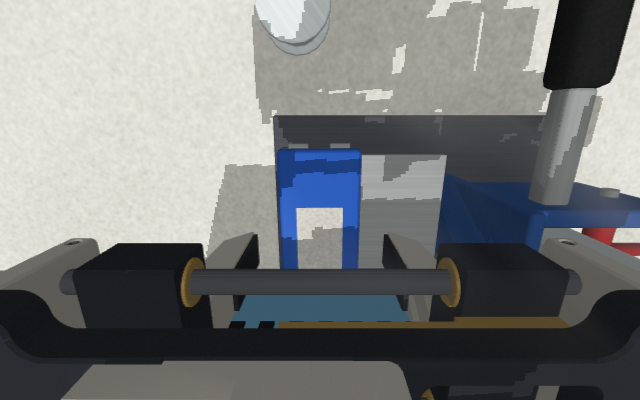

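Blue lies flat and square at unit x −22.5, y 0 (picture (320,200)). Now I push it home with the closed fingers.

Request:
arm_command --targets '[[[0,-0.03,0,0,0,0],[0,-0.033,0,0,0,0],[0,0,0,0,0,0],[0,0,0,0,0,0],[0,0,0.025,0,0,0],[0,0,0.028,0,0,0],[0,0,0,0,0,0]]]' --jaw 0.0

```text
clock: 9.72
position: [0.3773, -0.1113, 0.077]
ee_rot: [-2.324, -2.111, 0.005]
force: [-0.7, -0.1, -0.2]
width: 0.113
gripper_force: 0.0
```

Request:
arm_command --targets '[[[0,0.005,0,0,0,0],[0,0.005,0,0,0,0],[0,0.005,0,0,0,0],[0,0.005,0,0,0,0],[0,0.005,0,0,0,0],[0,0,0,0,0,0]]]'

```text
clock: 10.48
position: [0.4032, -0.1135, 0.0783]
ee_rot: [2.324, 2.113, 0.0]
force: [-0.4, -0.3, -0.1]
width: 0.006
gripper_force: 0.0
```

```bash
python3 - <<'E'
from h import *
plan(*U(-.049,0),.079,-5.5); d,P,s=cam("wrist"); save("w4",d["pixels"])
rect(230,450,100,300,.066,.083,"top of blue",P)
d,P,s=cam("top"); rect(370,430,200,280,.066,.083,"top",P)
E
```

```text
from [ 0.4032 -0.1135  0.0783] ang -5.46 z-axis [ 0.001 -0.    -1.   ] n 1
[0.0002, 0.01, -0.0007, 0, 0, 0.0007]
top of blue 9549 z 0.0738 unit xmin/max ymin/max [[-65.1, 11.4], [-23.5, 55.4]] [array([-15.1,  24.2]), array([75.9, 99.5]), np.float64(65.9)]
top 251 z 0.0727 unit xmin/max ymin/max [[-41.0, 17.3], [-0.7, 55.9]] [array([-12.1,  27.1]), array([58.5, 59.9]), np.float64(89.3)]
```

Request:
arm_command --targets '[[[0,0.004,0,0,0,0],[0,0.004,0,0,0,0],[0,0.004,0,0,0,0],[0,0,0,0,0,0],[0,0,0,0,0,0],[0,-0.008,0,0,0,0],[0,-0.004,-0.03,0,0,0],[0,0,-0.045,0,0,0],[0,0,-0.045,0,0,0],[0,0,0,0,0,0]]]'

```text
clock: 11.82
position: [0.4038, -0.1137, 0.2006]
ee_rot: [2.323, 2.111, 0.008]
force: [-0.0, 0.5, -0.1]
width: 0.005
gripper_force: 0.0
```

```bash
python3 - <<'E'
from h import *
d,P,s=cam("wrist"); rect(200,450,60,300,.066,.083,"blue",P)
save("w5",d["pixels"])
plan(.427,.167,.13,-9.3)
E
```

```text
blue 6253 z 0.074 unit xmin/max ymin/max [[-30.4, 28.1], [-44.9, 55.4]] [array([-0.5,  5.4]), array([ 60.3, 103.4]), np.float64(0.0)]
 from [ 0.4029 -0.1132  0.1991] ang -5.43 z-axis [ 0.003  0.001 -1.   ] n 6
[0.0469, -0.0004, 0.0115, 0, 0, 0.0113]
[0.0469, -0.001, 0.0115, 0, 0, 0.0113]
[0.0468, -0.0015, 0.0115, 0, 0, 0.0113]
[0.0468, -0.002, 0.0115, 0, 0, 0.0113]
[0.0468, -0.0025, 0.0115, 0, 0, 0.0113]
[0.0468, -0.0031, 0.0115, 0, 0, 0.0113]
```

Request:
arm_command --targets '[[[0.0469,-0.0004,0.0115,0,0,0.0113],[0.0469,-0.001,0.0115,0,0,0.0113],[0.0469,-0.0015,0.0115,0,0,0.0113],[0.0468,-0.002,0.0115,0,0,0.0113],[0.0468,-0.0025,0.0115,0,0,0.0113],[0.0468,-0.003,0.0115,0,0,0.0113],[0,0,0.02,0,0,0],[0,0,0,0,0,0],[0,0,0,0,0,0]]]' --jaw 0.09

```text
clock: 13.0
position: [0.4266, 0.1657, 0.1091]
ee_rot: [2.397, 2.031, -0.002]
force: [0.1, -1.4, 1.1]
width: 0.933
gripper_force: 0.0
```

```bash
python3 - <<'E'
from h import *
plan(.427,.167,.025,-9.3)
E
```

```text
from [0.4266 0.1657 0.1091] ang -9.45 z-axis [-0.001 -0.001 -1.   ] n 2
[0.0007, 0.0001, 0.042, 0, 0, -0.0013]
[0.0007, 0.0001, 0.042, 0, 0, -0.0013]
```

Request:
arm_command --targets '[[[0,0,0.035,0,0,0],[0,0,0.035,0,0,0],[0,0,0.014,0,0,0],[0,0,0,0,0,0],[0,0,0,0,0,0]]]'

```text
clock: 13.62
position: [0.4277, 0.1669, 0.0263]
ee_rot: [2.395, 2.032, 0.002]
force: [-0.4, -0.2, 1.0]
width: 0.979
gripper_force: 0.0
```

Request:
arm_command --targets '[[[0,0,0,0,0,0],[0,0,0,0,0,0],[0,0,0,0,0,0],[0,0,0,0,0,0],[0,0,0,0,0,0]]]' --jaw 0.04

```text
clock: 14.25
position: [0.4271, 0.167, 0.0254]
ee_rot: [-2.395, -2.033, -0.001]
force: [-0.7, 0.6, 6.0]
width: 0.655
gripper_force: 35.0
```

Request:
arm_command --targets '[[[0,0,-0.02,0,0,0],[0,0,-0.045,0,0,0],[0,0,-0.045,0,0,0],[0,0,-0.045,0,0,0],[0,0,-0.045,0,0,0],[0,0,0,0,0,0]]]'

```text
clock: 15.0
position: [0.4285, 0.1675, 0.2278]
ee_rot: [-2.395, -2.033, -0.009]
force: [0.3, 1.1, -2.0]
width: 0.649
gripper_force: 35.0
```

```bash
python3 - <<'E'
from h import *
plan(*U(-.022,0),.2,-5.5)
E
```

```text
from [0.4285 0.1675 0.2278] ang -9.34 z-axis [ 0.004  0.004 -1.   ] n 6
[-0.0465, 0.0096, 0.0046, 0, 0, -0.0112]
[-0.0466, 0.0091, 0.0046, 0, 0, -0.0112]
[-0.0467, 0.0086, 0.0046, 0, 0, -0.0112]
[-0.0468, 0.008, 0.0046, 0, 0, -0.0112]
[-0.0468, 0.0075, 0.0046, 0, 0, -0.0112]
[-0.0469, 0.007, 0.0046, 0, 0, -0.0112]
```

Request:
arm_command --targets '[[[-0.0465,0.0096,0.0046,0,0,-0.0112],[-0.0466,0.009,0.0046,0,0,-0.0112],[-0.0467,0.0086,0.0046,0,0,-0.0112],[-0.0468,0.008,0.0046,0,0,-0.0112],[-0.0468,0.0075,0.0046,0,0,-0.0112],[-0.0469,0.007,0.0046,0,0,-0.0112],[0,0,0,0,0,0],[0,0,0,0,0,0]]]'

```text
clock: 16.0
position: [0.4378, -0.1173, 0.1968]
ee_rot: [-2.325, -2.11, 0.002]
force: [0.6, 0.8, -1.1]
width: 0.651
gripper_force: 35.0
```

```bash
python3 - <<'E'
from h import *
plan(*U(-.022,0),.11,-5.5)
E
```

```text
from [ 0.4378 -0.1173  0.1968] ang -5.55 z-axis [-0.002  0.    -1.   ] n 2
[0.0003, 0.0011, 0.0434, 0, 0, -0.0004]
[0.0003, 0.0011, 0.0434, 0, 0, -0.0004]
```

Request:
arm_command --targets '[[[0,0.002,0.03,0,0,0],[0,0,0.035,0,0,0],[0,0,0.02,0,0,0],[0,0,0.005,0,0,0],[0,0,0.003,0,0,0],[0,0,0,0,0,0],[0,0,0,0,0,0]]]'

```text
clock: 16.88
position: [0.4409, -0.1178, 0.1052]
ee_rot: [2.325, 2.112, 0.002]
force: [0.5, -0.4, -0.4]
width: 0.648
gripper_force: 35.0
```

Request:
arm_command --targets '[[[0,0,0.0025,0,0,0],[0,0,0.0023,0,0,0],[0,0,0,0,0,0],[0,0,0,0,0,0]]]'

```text
clock: 17.38
position: [0.4404, -0.1179, 0.0998]
ee_rot: [-2.326, -2.112, 0.0]
force: [0.1, -0.4, -0.2]
width: 0.649
gripper_force: 35.0
```

Request:
arm_command --targets '[[[0,0,0,0,0,0],[0,0,0,0,0,0],[0,0,0,0,0,0],[0,0,0,0,0,0]]]' --jaw 0.076

```text
clock: 17.88
position: [0.4405, -0.1178, 0.0998]
ee_rot: [2.326, 2.112, 0.0]
force: [0.5, -0.3, -0.2]
width: 0.829
gripper_force: 0.0
```

Request:
arm_command --targets '[[[0,0,-0.015,0,0,0],[0,0,-0.03,0,0,0],[0,0,-0.01,0,0,0],[0,-0.03,0,0,0,0],[0,-0.033,0,0,0,0],[0,0,0,0,0,0],[0,0,0,0,0,0]]]'

```text
clock: 18.75
position: [0.3786, -0.1117, 0.1552]
ee_rot: [2.324, 2.112, 0.002]
force: [0.5, 0.7, 0.6]
width: 0.829
gripper_force: 0.0
```

```bash
python3 - <<'E'
from h import *
d,P,s=cam("wrist"); rect(200,520,60,300,.092,.106,"yellow",P); rect(200,520,60,300,.066,.083,"blue",P)
save("w6",d["pixels"])
plan(*U(-.082,0),.103,-5.5)
E
```

```text
yellow 8326 z 0.0989 unit xmin/max ymin/max [[-52.3, 5.9], [-33.4, 54.9]] [array([-22.7,   8.4]), array([60. , 93.9]), np.float64(0.0)]
blue 1825 z 0.0736 unit xmin/max ymin/max [[-16.0, 78.1], [-25.5, 55.3]] [array([27.9, 14.2]), array([ 82. , 103.4]), np.float64(88.3)]
 from [ 0.3788 -0.1118  0.1551] ang -5.48 z-axis [ 0.001 -0.    -1.   ] n 2
[0.0004, 0.0007, 0.0261, 0, 0, 0.0002]
[0.0004, 0.0007, 0.0261, 0, 0, 0.0002]
```

Request:
arm_command --targets '[[[0,0,0,0,0,0],[0,0,0,0,0,0],[0,0,0,0,0,0],[0,0,0.025,0,0,0],[0,0,0.027,0,0,0],[0,0.005,0,0,0,0],[0,0.006,0,0,0,0],[0,0.005,0,0,0,0],[0,0.005,0,0,0,0],[0,0.005,0,0,0,0]]]' --jaw 0.0

```text
clock: 20.05
position: [0.4039, -0.1142, 0.1031]
ee_rot: [-2.325, -2.112, -0.001]
force: [-2.0, 0.3, 1.1]
width: 0.003
gripper_force: 1.0
```

Request:
arm_command --targets '[[[0,0.005,0,0,0,0],[0,0.005,0,0,0,0],[0,0,0,0,0,0],[0,0,0,0,0,0],[0,-0.008,0,0,0,0],[0,-0.004,-0.03,0,0,0],[0,0,-0.045,0,0,0],[0,0,-0.03,0,0,0],[0,0,0,0,0,0],[0,0,0,0,0,0]]]'

```text
clock: 21.3
position: [0.401, -0.1137, 0.2072]
ee_rot: [-2.324, -2.112, -0.0]
force: [-1.1, -0.4, -0.5]
width: 0.004
gripper_force: 0.0
```

```bash
python3 - <<'E'
from h import *
d,P,s=cam("wrist"); rect(200,450,60,300,.092,.106,"yellow",P); rect(200,450,60,300,.066,.083,"blue",P)
save("w7",d["pixels"])
plan(.5985,.318,.15,-7.5,step=.055)
E
```

```text
yellow 6635 z 0.0989 unit xmin/max ymin/max [[-31.1, 27.2], [-37.0, 55.0]] [array([-1.4,  7.8]), array([60.3, 96.1]), np.float64(0.2)]
blue none
 from [ 0.4008 -0.1138  0.207 ] ang -5.5 z-axis [-0.001  0.    -1.   ] n 9
[0.0499, 0.0173, 0.0063, 0, 0, 0.0039]
[0.0499, 0.0171, 0.0063, 0, 0, 0.0039]
[0.05, 0.0169, 0.0063, 0, 0, 0.0039]
[0.0501, 0.0167, 0.0063, 0, 0, 0.0039]
[0.0501, 0.0165, 0.0063, 0, 0, 0.0039]
[0.0502, 0.0163, 0.0063, 0, 0, 0.0039]
[0.0503, 0.0161, 0.0063, 0, 0, 0.0039]
[0.0503, 0.0159, 0.0063, 0, 0, 0.0039]
[0.0504, 0.0157, 0.0063, 0, 0, 0.0039]
```

View pics/w7.png

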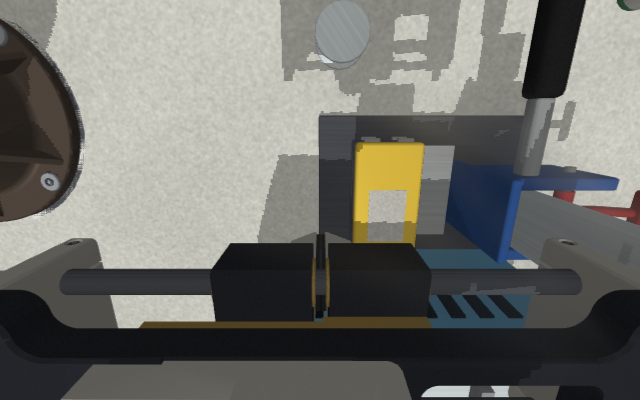

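Yellow sits on top at (388,190), within 1.5 mm of the axis and square. Next is green.

Request:
arm_command --targets '[[[0.05,0.0173,0.0063,0,0,0.004],[0.05,0.017,0.0063,0,0,0.004],[0.05,0.0169,0.0063,0,0,0.004],[0.05,0.0167,0.0063,0,0,0.004],[0.05,0.0165,0.0063,0,0,0.004],[0.05,0.0163,0.0063,0,0,0.004],[0.05,0.016,0.0063,0,0,0.004],[0.05,0.016,0.0063,0,0,0.004],[0.05,0.0157,0.0063,0,0,0.004],[0,0,0,0,0,0]]]' --jaw 0.09

```text
clock: 22.6
position: [0.5986, 0.3208, 0.1474]
ee_rot: [-2.357, -2.075, 0.005]
force: [-0.5, -1.2, -0.9]
width: 0.977
gripper_force: 0.0
```

Request:
arm_command --targets '[[[0,0,0.03,0,0,0],[0,0,0.02,0,0,0],[0,0,0,0,0,0]]]'

```text
clock: 22.98
position: [0.598, 0.3152, 0.0988]
ee_rot: [-2.364, -2.068, 0.007]
force: [0.5, -0.4, 0.7]
width: 0.977
gripper_force: 0.0
```

```bash
python3 - <<'E'
from h import *
d,P,s=cam("wrist")
b=(P[...,2]>.018)&(P[...,2]<.032); b[230:]=0; n,l,st,ce=cv2.connectedComponentsWithStats(b.astype(np.uint8))
for k in range(1,n):
    if st[k,4]>800: print(ce[k].round(),[np.round(x,1) for x in cv2.minAreaRect(P[l==k][:,:2].astype(np.float32)*1000)],d["pixels"][int(ce[k][1]),int(ce[k][0])])
save("w8",d["pixels"])
plan(.598,.3165,.025,-7.5)
E
```

```text
[164.  59.] [array([504.4, 441. ]), array([78.6, 60.9]), np.float64(86.4)] [148 147 140]
[322. 185.] [array([601.4, 339.4]), array([70.4, 60.2]), np.float64(82.6)] [ 45 119  63]
[ 88. 195.] [array([415.1, 353.6]), array([61.5, 64.6]), np.float64(1.5)] [165  86  33]
 from [0.599  0.3156 0.1003] ang -7.62 z-axis [-0.002 -0.001 -1.   ] n 2
[0.0004, -0.0005, 0.0377, 0, 0, -0.0011]
[0.0004, -0.0005, 0.0377, 0, 0, -0.0011]
```

Request:
arm_command --targets '[[[0.002,0,0.035,0,0,0],[0,0,0.03,0,0,0],[0,0,0.01,0,0,0],[0,0,0,0,0,0],[0,0,0,0,0,0]]]'

```text
clock: 23.65
position: [0.6007, 0.3187, 0.0277]
ee_rot: [2.363, 2.07, 0.004]
force: [-0.5, 0.0, 0.3]
width: 0.981
gripper_force: 0.0
```

Request:
arm_command --targets '[[[0,0,0,0,0,0],[0,0,0,0,0,0],[0,0,0,0,0,0],[0,0,0,0,0,0],[0,0,0,0,0,0]]]' --jaw 0.04

```text
clock: 24.28
position: [0.5997, 0.3185, 0.0263]
ee_rot: [-2.363, -2.07, -0.0]
force: [-0.1, -0.3, 1.3]
width: 0.653
gripper_force: 35.0
```

Request:
arm_command --targets '[[[0,0,-0.02,0,0,0],[0,0,-0.045,0,0,0],[0,0,-0.045,0,0,0],[0,0,-0.045,0,0,0],[0,0,-0.045,0,0,0],[0,0,-0.015,0,0,0],[0,0,0,0,0,0]]]'

```text
clock: 25.15
position: [0.5999, 0.3185, 0.2421]
ee_rot: [2.363, 2.07, 0.003]
force: [-0.0, 0.5, -2.2]
width: 0.652
gripper_force: 35.0
```

```bash
python3 - <<'E'
from h import *
plan(*U(-.016,0),.23,-5.5)
E
```

```text
from [0.5999 0.3185 0.2421] ang -7.57 z-axis [ 0.001  0.001 -1.   ] n 10
[-0.0452, -0.0095, 0.0012, 0, 0, -0.0036]
[-0.0452, -0.0097, 0.0012, 0, 0, -0.0036]
[-0.0452, -0.0098, 0.0012, 0, 0, -0.0036]
[-0.0451, -0.01, 0.0012, 0, 0, -0.0036]
[-0.0451, -0.0102, 0.0012, 0, 0, -0.0036]
[-0.0451, -0.0103, 0.0012, 0, 0, -0.0036]
[-0.045, -0.0105, 0.0012, 0, 0, -0.0036]
[-0.045, -0.0106, 0.0012, 0, 0, -0.0036]
[-0.0449, -0.0108, 0.0012, 0, 0, -0.0036]
[-0.0449, -0.011, 0.0012, 0, 0, -0.0036]
```

Request:
arm_command --targets '[[[-0.0452,-0.0095,0.001,0,0,-0.0036],[-0.0452,-0.0097,0.001,0,0,-0.0036],[-0.0452,-0.0098,0.001,0,0,-0.0036],[-0.045,-0.01,0.001,0,0,-0.0036],[-0.045,-0.0102,0.001,0,0,-0.0036],[-0.045,-0.0103,0.001,0,0,-0.0036],[-0.045,-0.0105,0.001,0,0,-0.0036],[-0.045,-0.0106,0.001,0,0,-0.0036],[-0.045,-0.0108,0.001,0,0,-0.0036],[-0.045,-0.011,0.001,0,0,-0.0036]]]'

```text
clock: 26.4
position: [0.4441, -0.1181, 0.2298]
ee_rot: [-2.324, -2.112, 0.003]
force: [0.6, -0.3, -2.0]
width: 0.645
gripper_force: 35.0
```

Request:
arm_command --targets '[[[0,0,0.01,0,0,0],[0,0,0,0,0,0],[0,0,0,0,0,0]]]'

```text
clock: 26.78
position: [0.4459, -0.1161, 0.2206]
ee_rot: [-2.323, -2.114, 0.002]
force: [0.8, -0.3, -1.4]
width: 0.653
gripper_force: 35.0
```

```bash
python3 - <<'E'
from h import *
plan(*U(-.016,0),.125,-5.5)
E
```

```text
from [ 0.4459 -0.1161  0.2206] ang -5.4 z-axis [-0.001 -0.    -1.   ] n 2
[-0.0007, 0.0001, 0.0478, 0, 0, 0.0009]
[-0.0007, 0.0001, 0.0478, 0, 0, 0.0009]
```

Request:
arm_command --targets '[[[-0.001,0,0.035,0,0,0],[0,0,0.035,0,0,0],[0,0,0.015,0,0,0],[0,0,0.005,0,0,0],[0,0,0,0,0,0],[0,0,0,0,0,0]]]'

```text
clock: 27.52
position: [0.4465, -0.1184, 0.132]
ee_rot: [2.325, 2.112, 0.002]
force: [1.1, 0.1, -2.5]
width: 0.648
gripper_force: 35.0
```

Request:
arm_command --targets '[[[0,0,0.003,0,0,0],[0,0,0.002,0,0,0],[0,0,0.0015,0,0,0],[0,0,0,0,0,0],[0,0,0,0,0,0]]]'

```text
clock: 28.15
position: [0.4458, -0.1182, 0.1248]
ee_rot: [-2.325, -2.112, -0.0]
force: [-1.8, 0.4, 5.1]
width: 0.651
gripper_force: 35.0
```

Request:
arm_command --targets '[[[0,0,0,0,0,0],[0,0,0,0,0,0],[0,0,0,0,0,0],[0,0,0,0,0,0]]]' --jaw 0.076

```text
clock: 28.65
position: [0.4458, -0.1183, 0.1246]
ee_rot: [2.326, 2.112, -0.0]
force: [0.3, -0.3, 0.5]
width: 0.83
gripper_force: 0.0
```

Request:
arm_command --targets '[[[0,0,-0.015,0,0,0],[0,0,-0.03,0,0,0],[0,0,-0.01,0,0,0],[0,-0.03,0,0,0,0],[0,-0.036,0,0,0,0],[0,0,0,0,0,0],[0,0,0,0,0,0]]]'

```text
clock: 29.52
position: [0.3808, -0.1118, 0.18]
ee_rot: [2.324, 2.112, 0.002]
force: [0.3, 0.3, -0.1]
width: 0.83
gripper_force: 0.0
```

```bash
python3 - <<'E'
from h import *
d,P,s=cam("wrist"); rect(200,520,60,300,.116,.13,"green",P); rect(200,450,60,300,.09,.106,"yellow",P)
save("w9",d["pixels"])
plan(*U(-.048,0),.128,-5.5)
E
```

```text
green 7988 z 0.1238 unit xmin/max ymin/max [[-47.1, 11.1], [-32.8, 53.5]] [array([-17.4,   8.4]), array([60. , 92.2]), np.float64(0.2)]
yellow 455 z 0.0938 unit xmin/max ymin/max [[-95.4, 26.4], [-85.6, 58.0]] [array([-18.9, -24.7]), array([180.3,  82.8]), np.float64(62.8)]
 from [ 0.3811 -0.1119  0.18  ] ang -5.48 z-axis [ 0.001 -0.    -1.   ] n 2
[0.0004, 0.0166, 0.026, 0, 0, 0.0002]
[0.0004, 0.0166, 0.026, 0, 0, 0.0002]
```

Request:
arm_command --targets '[[[0,0,0,0,0,0],[0,0,0,0,0,0],[0,0,0,0,0,0],[0,0,0.025,0,0,0],[0,0,0.026,0,0,0],[0,0.005,0,0,0,0],[0,0.006,0,0,0,0],[0,0.005,0,0,0,0],[0,0.005,0,0,0,0],[0,0.005,0,0,0,0]]]' --jaw 0.0

```text
clock: 30.82
position: [0.406, -0.1143, 0.1288]
ee_rot: [-2.325, -2.112, -0.0]
force: [-3.1, 0.3, 3.0]
width: 0.003
gripper_force: 1.4
```

Request:
arm_command --targets '[[[0,0.005,0,0,0,0],[0,0.0035,0,0,0,0],[0,0,0,0,0,0],[0,0,0,0,0,0],[0,-0.008,0,0,0,0],[0,-0.004,-0.03,0,0,0],[0,0,-0.045,0,0,0],[0,0,-0.015,0,0,0],[0,0,0,0,0,0],[0,0,0,0,0,0]]]'

```text
clock: 32.08
position: [0.4018, -0.1138, 0.2179]
ee_rot: [-2.325, -2.112, 0.001]
force: [0.1, 0.3, -0.5]
width: 0.006
gripper_force: 0.0
```

```bash
python3 - <<'E'
from h import *
d,P,s=cam("wrist"); rect(200,450,60,300,.116,.13,"green",P); rect(200,450,60,300,.09,.106,"yellow",P)
save("w10",d["pixels"])
plan(.416,.3275,.13,1.8,step=.055)
E
```

```text
green 6881 z 0.1239 unit xmin/max ymin/max [[-30.8, 28.4], [-37.1, 53.5]] [array([  4.9, -17.9]), array([ 76.2, 154. ]), np.float64(13.2)]
yellow 197 z 0.0966 unit xmin/max ymin/max [[-31.5, 20.0], [22.7, 57.9]] [array([-12.6,  50.4]), array([63. , 26.9]), np.float64(33.7)]
 from [ 0.4017 -0.1139  0.2178] ang -5.5 z-axis [-0.001  0.    -1.   ] n 9
[0.049, -0.0031, 0.0098, 0, 0, -0.0142]
[0.049, -0.0024, 0.0098, 0, 0, -0.0142]
[0.049, -0.0017, 0.0098, 0, 0, -0.0142]
[0.0491, -0.001, 0.0098, 0, 0, -0.0142]
[0.0491, -0.0003, 0.0098, 0, 0, -0.0142]
[0.0491, 0.0004, 0.0098, 0, 0, -0.0142]
[0.0491, 0.001, 0.0098, 0, 0, -0.0142]
[0.049, 0.0017, 0.0098, 0, 0, -0.0142]
[0.049, 0.0024, 0.0098, 0, 0, -0.0142]
```

Request:
arm_command --targets '[[[0.049,-0.003,0.0098,0,0,-0.0142],[0.049,-0.0024,0.0098,0,0,-0.0142],[0.049,-0.0017,0.0098,0,0,-0.0142],[0.049,-0.001,0.0098,0,0,-0.0142],[0.049,0,0.0098,0,0,-0.0142],[0.049,0,0.0098,0,0,-0.0142],[0.049,0.001,0.0098,0,0,-0.0142],[0.049,0.0017,0.0098,0,0,-0.0142],[0.05,0.0024,0.0098,0,0,-0.0142],[0,0,0.03,0,0,0]]]' --jaw 0.09

```text
clock: 33.38
position: [0.4166, 0.3324, 0.0991]
ee_rot: [-2.179, -2.262, -0.003]
force: [-0.3, -0.7, -1.2]
width: 0.971
gripper_force: 0.0
```

Request:
arm_command --targets '[[[0,0,0,0,0,0],[0,0,0,0,0,0]]]'

```text
clock: 33.62
position: [0.4171, 0.3267, 0.1005]
ee_rot: [2.188, 2.254, -0.002]
force: [0.6, -0.3, 0.8]
width: 0.981
gripper_force: 0.0
```

```bash
python3 - <<'E'
from h import *
d,P,s=cam("wrist")
b=(P[...,2]>.018)&(P[...,2]<.032); b[230:]=0; n,l,st,ce=cv2.connectedComponentsWithStats(b.astype(np.uint8))
for k in range(1,n):
    if st[k,4]>800: print(ce[k].round(),[np.round(x,1) for x in cv2.minAreaRect(P[l==k][:,:2].astype(np.float32)*1000)],d["pixels"][int(ce[k][1]),int(ce[k][0])])
plan(.4155,.329,.0255,1.7)
E
```

```text
[128.  34.] [array([282. , 463.5]), array([76.6, 60.9]), np.float64(53.0)] [158 155 149]
[452.  59.] [array([503.9, 442.1]), array([80.6, 60.5]), np.float64(87.0)] [104 103  97]
[319. 186.] [array([414.8, 350.3]), array([60. , 69.6]), np.float64(1.5)] [164  87  34]
 from [0.4174 0.3271 0.101 ] ang 1.72 z-axis [ 0.  0. -1.] n 2
[0.001, -0.0009, 0.0378, 0, 0, 0.0001]
[0.001, -0.0009, 0.0378, 0, 0, 0.0001]
```

Request:
arm_command --targets '[[[0.0025,-0.002,0.035,0,0,0],[0,0,0.03,0,0,0],[0,0,0.0105,0,0,0],[0,0,0,0,0,0],[0,0,0,0,0,0]]]'

```text
clock: 34.3
position: [0.4155, 0.3307, 0.0262]
ee_rot: [-2.186, -2.256, -0.003]
force: [0.4, 0.0, 0.1]
width: 0.982
gripper_force: 0.0
```

Request:
arm_command --targets '[[[0,0,0,0,0,0],[0,0,0,0,0,0],[0,0,0,0,0,0],[0,0,0,0,0,0],[0,0,0,0,0,0]]]' --jaw 0.04

```text
clock: 34.92
position: [0.4149, 0.3305, 0.0251]
ee_rot: [-2.186, -2.256, -0.001]
force: [-0.3, -0.5, 2.9]
width: 0.653
gripper_force: 35.0
```

Request:
arm_command --targets '[[[0,0,-0.02,0,0,0],[0,0,-0.045,0,0,0],[0,0,-0.045,0,0,0],[0,0,-0.045,0,0,0],[0,0,-0.045,0,0,0],[0,0,-0.015,0,0,0],[0,0,0,0,0,0]]]'

```text
clock: 35.8
position: [0.4146, 0.3306, 0.24]
ee_rot: [-2.185, -2.256, -0.001]
force: [-0.7, -1.2, -2.1]
width: 0.652
gripper_force: 35.0
```

```bash
python3 - <<'E'
from h import *
plan(*U(-.016,0),.23,-5.5)
E
```

```text
from [0.4146 0.3306 0.24  ] ang 1.84 z-axis [ 0.     0.001 -1.   ] n 9
[-0.0499, 0.0019, 0.0011, 0, 0, 0.0142]
[-0.0498, 0.0026, 0.0011, 0, 0, 0.0142]
[-0.0498, 0.0033, 0.0011, 0, 0, 0.0142]
[-0.0497, 0.004, 0.0011, 0, 0, 0.0142]
[-0.0497, 0.0047, 0.0011, 0, 0, 0.0142]
[-0.0496, 0.0054, 0.0011, 0, 0, 0.0142]
[-0.0495, 0.0061, 0.0011, 0, 0, 0.0142]
[-0.0494, 0.0069, 0.0011, 0, 0, 0.0142]
[-0.0493, 0.0076, 0.0011, 0, 0, 0.0142]
```

Request:
arm_command --targets '[[[-0.05,0.002,0.001,0,0,0.0142],[-0.05,0.0026,0.001,0,0,0.0142],[-0.05,0.0033,0.001,0,0,0.0142],[-0.05,0.004,0.001,0,0,0.0142],[-0.0495,0.0047,0.001,0,0,0.0142],[-0.0495,0.0054,0.001,0,0,0.0142],[-0.0495,0.006,0.001,0,0,0.0142],[-0.0494,0.007,0.001,0,0,0.0142],[-0.0493,0.0076,0.001,0,0,0.0142],[0,0,0.01,0,0,0]]]'

```text
clock: 37.05
position: [0.4452, -0.122, 0.2199]
ee_rot: [2.332, 2.103, -0.003]
force: [0.1, 0.8, -2.2]
width: 0.651
gripper_force: 35.0
```

Request:
arm_command --targets '[[[0,0,0,0,0,0],[0,0,0,0,0,0],[0,0,0,0,0,0]]]'

```text
clock: 37.42
position: [0.4463, -0.1169, 0.2209]
ee_rot: [-2.323, -2.114, -0.0]
force: [0.2, -0.1, -1.6]
width: 0.649
gripper_force: 35.0
```

```bash
python3 - <<'E'
from h import *
plan(*U(-.016,0),.1495,-5.5)
E
```

```text
from [ 0.4463 -0.1169  0.2209] ang -5.38 z-axis [-0.  0. -1.] n 2
[-0.0003, -0.0001, 0.0357, 0, 0, 0.001]
[-0.0003, -0.0001, 0.0357, 0, 0, 0.001]
```

Request:
arm_command --targets '[[[0,0,0.03,0,0,0.002],[0,0,0.025,0,0,0],[0,0,0.01,0,0,0],[0,0,0,0,0,0],[0,0,0,0,0,0]]]'

```text
clock: 38.05
position: [0.4467, -0.1181, 0.1567]
ee_rot: [2.327, 2.11, 0.002]
force: [-0.7, -0.1, -1.5]
width: 0.646
gripper_force: 35.0
```

Request:
arm_command --targets '[[[0.001,0,0.003,0,0,0],[0,0,0.002,0,0,0],[0,0,0.002,0,0,0],[0,0,0,0,0,0],[0,0,0,0,0,0]]]'

```text
clock: 38.67
position: [0.4462, -0.1171, 0.1489]
ee_rot: [-2.328, -2.11, 0.0]
force: [-0.8, -1.0, -2.4]
width: 0.646
gripper_force: 35.0
```

Request:
arm_command --targets '[[[0,0,0,0,0,0],[0,0,0,0,0,0],[0,0,0,0,0,0],[0,0,0,0,0,0]]]' --jaw 0.076

```text
clock: 39.17
position: [0.4462, -0.1171, 0.149]
ee_rot: [2.328, 2.11, 0.0]
force: [0.7, 0.1, -1.1]
width: 0.828
gripper_force: 0.0
```

Request:
arm_command --targets '[[[0,0,-0.015,0,0,0],[0,0,-0.03,0,0,0],[0,0,-0.01,0,0,0],[0,-0.03,0,0,0,0],[0,-0.036,0,0,0,0],[0,0,0,0,0,0],[0,0,0,0,0,0]]]'

```text
clock: 40.05
position: [0.3813, -0.1103, 0.2043]
ee_rot: [2.326, 2.111, 0.002]
force: [1.5, -0.8, 0.6]
width: 0.824
gripper_force: 0.0
```

```bash
python3 - <<'E'
from h import *
d,P,s=cam("wrist"); rect(200,520,60,300,.141,.156,"orange",P)
plan(*U(-.048,0),.153,-5.5)
E
```

```text
orange 7806 z 0.1488 unit xmin/max ymin/max [[-46.7, 11.6], [-31.0, 52.9]] [array([-17.2,   8.7]), array([59.9, 90.7]), np.float64(0.3)]
 from [ 0.3815 -0.1106  0.2043] ang -5.59 z-axis [ 0.001 -0.    -1.   ] n 2
[-0.0003, 0.0165, 0.0256, 0, 0, -0.0008]
[-0.0003, 0.0165, 0.0256, 0, 0, -0.0008]
```

Request:
arm_command --targets '[[[0,0,0,0,0,0],[0,0,0,0,0,0],[0,0,0,0,0,0],[0,0,0.025,0,0,0],[0,0,0.026,0,0,0],[0,0.005,0,0,0,0],[0,0.006,0,0,0,0],[0,0.005,0,0,0,0],[0,0.005,0,0,0,0],[0,0.005,0,0,0,0]]]' --jaw 0.0

```text
clock: 41.35
position: [0.4065, -0.113, 0.1531]
ee_rot: [-2.327, -2.11, -0.0]
force: [-3.4, 0.6, 2.8]
width: 0.007
gripper_force: 1.4
```

Request:
arm_command --targets '[[[0,0.005,0,0,0,0],[0,0.0032,0,0,0,0],[0,0,0,0,0,0],[0,0,0,0,0,0],[0,-0.008,0,0,0,0],[0,-0.004,-0.03,0,0,0],[0,0,-0.045,0,0,0],[0,0,0,0,0,0],[0,0,0,0,0,0]]]'

```text
clock: 42.48
position: [0.4022, -0.1122, 0.2275]
ee_rot: [-2.326, -2.11, -0.001]
force: [0.7, -0.5, 0.6]
width: 0.001
gripper_force: 0.0
```

```bash
python3 - <<'E'
from h import *
d,P,s=cam("wrist"); rect(200,450,60,235,.141,.156,"orange",P)
plan(.504,.4565,.15,-3.5,step=.056)
E
```

```text
orange 6297 z 0.1488 unit xmin/max ymin/max [[-30.6, 27.6], [-15.0, 52.7]] [array([-1. , 18.6]), array([71.8, 59.8]), np.float64(89.9)]
 from [ 0.4019 -0.1123  0.2272] ang -5.59 z-axis [-0.001  0.001 -1.   ] n 11
[0.0524, 0.0042, 0.007, 0, 0, -0.0033]
[0.0524, 0.0044, 0.007, 0, 0, -0.0033]
[0.0523, 0.0045, 0.007, 0, 0, -0.0033]
[0.0523, 0.0047, 0.007, 0, 0, -0.0033]
[0.0523, 0.0049, 0.007, 0, 0, -0.0033]
[0.0523, 0.0051, 0.007, 0, 0, -0.0033]
[0.0523, 0.0052, 0.007, 0, 0, -0.0033]
[0.0523, 0.0054, 0.007, 0, 0, -0.0033]
[0.0522, 0.0056, 0.007, 0, 0, -0.0033]
[0.0522, 0.0058, 0.007, 0, 0, -0.0033]
[0.0522, 0.0059, 0.007, 0, 0, -0.0033]
```

Request:
arm_command --targets '[[[0.0524,0.0042,0.007,0,0,-0.0033],[0.0524,0.0044,0.007,0,0,-0.0033],[0.0523,0.0045,0.007,0,0,-0.0033],[0.0523,0.0047,0.007,0,0,-0.0033],[0.0523,0.0049,0.007,0,0,-0.0033],[0.0523,0.005,0.007,0,0,-0.0033],[0.0523,0.0052,0.007,0,0,-0.0033],[0.0523,0.0054,0.007,0,0,-0.0033],[0.0522,0.0056,0.007,0,0,-0.0033],[0.0522,0.0058,0.007,0,0,-0.0033]]]' --jaw 0.09

```text
clock: 43.78
position: [0.4954, 0.405, 0.1556]
ee_rot: [2.293, 2.147, -0.005]
force: [0.7, -0.6, 0.1]
width: 0.969
gripper_force: 0.0
```

Request:
arm_command --targets '[[[0.0522,0.006,0.007,0,0,-0.0033],[0,0,0.03,0,0,0],[0,0,0.02,0,0,0],[0,0,0,0,0,0],[0,0,0,0,0,0]]]'

```text
clock: 44.4
position: [0.5057, 0.4553, 0.1016]
ee_rot: [2.29, 2.15, 0.001]
force: [0.1, 0.1, 0.6]
width: 0.978
gripper_force: 0.0
```

```bash
python3 - <<'E'
from h import *
d,P,s=cam("wrist")
b=(P[...,2]>.018)&(P[...,2]<.032); b[230:]=0; n,l,st,ce=cv2.connectedComponentsWithStats(b.astype(np.uint8))
for k in range(1,n):
    if st[k,4]>800: print(ce[k].round(),[np.round(x,1) for x in cv2.minAreaRect(P[l==k][:,:2].astype(np.float32)*1000)],d["pixels"][int(ce[k][1]),int(ce[k][0])],P[l==k][:,1].max())
plan(.504,.4565,.0255,-3.5)
E
```

```text
[ 60. 185.] [array([297.4, 483.9]), array([101.6,  60.8]), np.float64(52.8)] [166  92 115] 0.5393211376578776
[321. 185.] [array([506.6, 479.2]), array([71.5, 60.1]), np.float64(86.7)] [154  33  30] 0.5155837145698865
 from [0.5058 0.4556 0.102 ] ang -3.61 z-axis [ 0.001  0.001 -1.   ] n 2
[0.0004, -0.0009, 0.0383, 0, 0, -0.0009]
[0.0004, -0.0009, 0.0383, 0, 0, -0.0009]
```

Request:
arm_command --targets '[[[0.0035,-0.0005,0.035,0,0,0],[0,0,0.03,0,0,0],[0,0,0.0115,0,0,0],[0,0,0,0,0,0],[0,0,0,0,0,0]]]'

```text
clock: 45.08
position: [0.5057, 0.4599, 0.026]
ee_rot: [2.289, 2.151, 0.004]
force: [-0.5, 0.8, -0.4]
width: 0.98
gripper_force: 0.0
```

Request:
arm_command --targets '[[[0,0,0,0,0,0],[0,0,0,0,0,0],[0,0,0,0,0,0],[0,0,0,0,0,0],[0,0,0,0,0,0]]]' --jaw 0.04

```text
clock: 45.7
position: [0.5049, 0.4596, 0.0247]
ee_rot: [2.289, 2.152, 0.001]
force: [0.3, -0.4, 1.8]
width: 0.652
gripper_force: 35.0
```

Request:
arm_command --targets '[[[0,0,-0.02,0,0,0],[0,0,-0.045,0,0,0],[0,0,-0.045,0,0,0],[0,0,-0.045,0,0,0],[0,0,-0.045,0,0,0],[0,0,-0.02,0,0,0],[0,0,0,0,0,0]]]'

```text
clock: 46.58
position: [0.5052, 0.4597, 0.2458]
ee_rot: [-2.289, -2.151, -0.004]
force: [0.7, 0.3, -1.8]
width: 0.652
gripper_force: 35.0
```

```bash
python3 - <<'E'
from h import *
plan(*U(-.016,.001),.235,-5.5,step=.056)
E
```

```text
from [0.5052 0.4597 0.2458] ang -3.54 z-axis [ 0.001  0.002 -1.   ] n 11
[-0.0526, -0.0021, 0.001, 0, 0, 0.0031]
[-0.0526, -0.002, 0.001, 0, 0, 0.0031]
[-0.0526, -0.0018, 0.001, 0, 0, 0.0031]
[-0.0526, -0.0016, 0.001, 0, 0, 0.0031]
[-0.0526, -0.0015, 0.001, 0, 0, 0.0031]
[-0.0526, -0.0013, 0.001, 0, 0, 0.0031]
[-0.0526, -0.0011, 0.001, 0, 0, 0.0031]
[-0.0526, -0.001, 0.001, 0, 0, 0.0031]
[-0.0526, -0.0008, 0.001, 0, 0, 0.0031]
[-0.0526, -0.0006, 0.001, 0, 0, 0.0031]
[-0.0526, -0.0005, 0.001, 0, 0, 0.0031]
```

Request:
arm_command --targets '[[[-0.0526,-0.002,0.001,0,0,0.003],[-0.0526,-0.002,0.001,0,0,0.003],[-0.0526,-0.0018,0.001,0,0,0.003],[-0.0526,-0.0016,0.001,0,0,0.003],[-0.0526,-0.0015,0.001,0,0,0.003],[-0.0526,-0.0013,0.001,0,0,0.003],[-0.0526,-0.001,0.001,0,0,0.003],[-0.0526,-0.001,0.001,0,0,0.003],[-0.0526,-0.0008,0.001,0,0,0.003],[-0.0526,-0.0006,0.001,0,0,0.003]]]'

```text
clock: 47.82
position: [0.4501, -0.0651, 0.2331]
ee_rot: [-2.319, -2.117, 0.003]
force: [0.6, 0.2, -0.8]
width: 0.649
gripper_force: 35.0
```

Request:
arm_command --targets '[[[-0.0526,-0.0005,0.001,0,0,0.003],[0,0,0,0,0,0],[0,0,0,0,0,0],[0,0,0,0,0,0]]]'

```text
clock: 48.32
position: [0.4462, -0.1148, 0.2328]
ee_rot: [-2.321, -2.116, 0.001]
force: [0.4, -0.6, -0.9]
width: 0.651
gripper_force: 35.0
```

```bash
python3 - <<'E'
from h import *
plan(*U(-.016,0.001),.1738,-5.5)
E
```

```text
from [ 0.4462 -0.1148  0.2328] ang -5.29 z-axis [-0.001  0.    -1.   ] n 2
[-0.0008, 0.0001, 0.0295, 0, 0, 0.0018]
[-0.0008, 0.0001, 0.0295, 0, 0, 0.0018]
```

Request:
arm_command --targets '[[[0,0,0.03,0,0,0.003],[0,0,0.02,0,0,0],[0,0,0.003,0,0,0],[0,0,0,0,0,0],[0,0,0,0,0,0]]]'

```text
clock: 48.95
position: [0.4469, -0.1162, 0.1811]
ee_rot: [2.326, 2.11, 0.002]
force: [0.1, 0.2, -0.9]
width: 0.652
gripper_force: 35.0
```

Request:
arm_command --targets '[[[0,0,0.003,0,0,0],[0,0,0.002,0,0,0],[0,0,0.002,0,0,0],[0,0,0,0,0,0],[0,0,0,0,0,0]]]'

```text
clock: 49.58
position: [0.4463, -0.1164, 0.1734]
ee_rot: [-2.327, -2.11, 0.0]
force: [-0.7, -0.3, -0.8]
width: 0.649
gripper_force: 35.0
```

Request:
arm_command --targets '[[[0,0,0,0,0,0],[0,0,0,0,0,0],[0,0,0,0,0,0],[0,0,0,0,0,0]]]' --jaw 0.076

```text
clock: 50.08
position: [0.4463, -0.1163, 0.1735]
ee_rot: [2.327, 2.11, 0.0]
force: [-0.0, 0.0, -0.4]
width: 0.827
gripper_force: 0.0
```

Request:
arm_command --targets '[[[0,0,-0.015,0,0,0],[0,0,-0.03,0,0,0],[0,0,-0.01,0,0,0],[0,-0.03,0,0,0,0],[0,-0.036,0,0,0,0],[0,0,0,0,0,0],[0,0,0,0,0,0]]]'

```text
clock: 50.95
position: [0.3813, -0.1095, 0.2288]
ee_rot: [2.326, 2.111, 0.002]
force: [1.0, -1.0, 1.1]
width: 0.828
gripper_force: 0.0
```

```bash
python3 - <<'E'
from h import *
d,P,s=cam("wrist"); rect(200,520,60,300,.166,.181,"red",P)
plan(*U(-.048,0),.178,-5.5)
E
```

```text
red 7975 z 0.1738 unit xmin/max ymin/max [[-46.7, 11.7], [-30.0, 55.1]] [array([-17. ,  11.2]), array([91.2, 59.8]), np.float64(89.8)]
 from [ 0.3815 -0.1098  0.2288] ang -5.57 z-axis [ 0.001 -0.    -1.   ] n 2
[-0.0007, 0.0165, 0.0254, 0, 0, -0.0006]
[-0.0007, 0.0165, 0.0254, 0, 0, -0.0006]
```

Request:
arm_command --targets '[[[0,0,0,0,0,0],[0,0,0,0,0,0],[0,0,0,0,0,0],[0,0,0.025,0,0,0],[0,0,0.026,0,0,0],[0,0.005,0,0,0,0],[0,0.006,0,0,0,0],[0,0.005,0,0,0,0],[0,0.005,0,0,0,0],[0,0.005,0,0,0,0]]]' --jaw 0.0

```text
clock: 52.25
position: [0.4067, -0.1123, 0.1777]
ee_rot: [-2.327, -2.11, -0.001]
force: [-1.3, 0.2, 1.5]
width: 0.006
gripper_force: 1.0
```

Request:
arm_command --targets '[[[0,0.005,0,0,0,0],[0,0.0032,0,0,0,0],[0,0,0,0,0,0],[0,0,0,0,0,0],[0,-0.008,0,0,0,0],[0,-0.004,-0.03,0,0,0],[0,0,-0.045,0,0,0],[0,-0.04,0,0,0,0],[0,0,0,0,0,0],[0,0,0,0,0,0]]]'

```text
clock: 53.5
position: [0.3629, -0.1075, 0.2524]
ee_rot: [-2.325, -2.111, -0.004]
force: [1.0, -0.4, 0.1]
width: 0.003
gripper_force: 0.0
```

```bash
python3 - <<'E'
from h import *
d,P,s=cam("wrist"); rect(200,520,60,235,.166,.181,"red",P); rect(200,520,60,235,.141,.156,"orange",P)
save("w11",d["pixels"])
print(s["position"], U(.1,.142))
E
```

```text
red 6552 z 0.1738 unit xmin/max ymin/max [[-30.8, 27.6], [-14.0, 55.1]] [array([-1. , 19.4]), array([60.4, 73.7]), np.float64(0.0)]
orange 783 z 0.1456 unit xmin/max ymin/max [[-31.1, 83.8], [-26.4, 51.8]] [array([26.9, 12.6]), array([ 80.3, 116.6]), np.float64(89.4)]
[ 0.36290194 -0.10753268  0.2523613 ] [0.57514972 0.01276168]
```

View pics/w11.png

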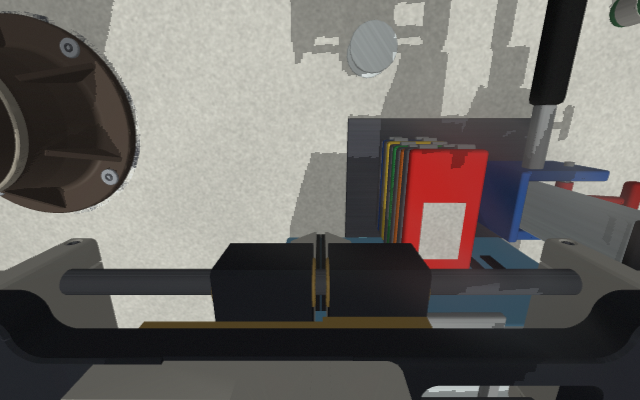

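Red is on top at (448,200), and the lids of the column beneath line up. The column is square within 2 mm. Now the handle.

```bash
python3 - <<'E'
from h import *
plan(.575,.013,.22,-5.5)
E
```

```text
from [ 0.3631 -0.1078  0.2523] ang -5.56 z-axis [-0.  0. -1.] n 5
[0.0282, 0.0398, 0.0065, 0, 0, -0.0002]
[0.0281, 0.0399, 0.0065, 0, 0, -0.0002]
[0.0281, 0.0399, 0.0065, 0, 0, -0.0002]
[0.0281, 0.0399, 0.0065, 0, 0, -0.0002]
[0.0281, 0.0399, 0.0065, 0, 0, -0.0002]
```

Request:
arm_command --targets '[[[0.028,0.04,0.0065,0,0,0],[0.028,0.04,0.0065,0,0,0],[0.028,0.04,0.0065,0,0,0],[0.028,0.04,0.0065,0,0,0],[0.028,0.04,0.0065,0,0,0],[0,0,0,0,0,0],[0,0,0,0,0,0]]]' --jaw 0.06

```text
clock: 54.42
position: [0.5727, 0.0094, 0.2182]
ee_rot: [-2.328, -2.108, 0.008]
force: [-0.6, -0.2, 0.3]
width: 0.65
gripper_force: 0.0
```

```bash
python3 - <<'E'
from h import *
plan(.575,.013,.125,-5.5)
d,P,s=cam("wrist"); rect(230,410,0,235,.12,.145,"handle",P)
E
```

```text
from [0.5727 0.0094 0.2182] ang -5.67 z-axis [-0.005 -0.002 -1.   ] n 2
[0.0019, 0.001, 0.0466, 0, 0, -0.0015]
[0.0019, 0.001, 0.0466, 0, 0, -0.0015]
handle 2601 z 0.1353 unit xmin/max ymin/max [[89.3, 111.1], [120.2, 199.0]] [array([100.2, 158.4]), array([81.5, 26. ]), np.float64(89.8)]
```

Request:
arm_command --targets '[[[0.003,0.002,0.03,0,0,0],[0,0,0.035,0,0,0],[0,0,0.025,0,0,0],[0,0,0,0,0,0],[0,0,0,0,0,0]]]'

```text
clock: 55.1
position: [0.5754, 0.0128, 0.1312]
ee_rot: [-2.328, -2.108, -0.0]
force: [-0.5, 0.1, 0.8]
width: 0.657
gripper_force: 0.0
```

Request:
arm_command --targets '[[[0,0,0,0,0,0],[0,0,0,0,0,0],[0,0,0,0,0,0],[0,0,0,0,0,0],[0,0,0,0,0,0],[0,0,0,0,0,0]]]' --jaw 0.005 --newtons 58

```text
clock: 55.85
position: [0.5763, 0.0135, 0.1303]
ee_rot: [2.327, 2.11, 0.001]
force: [4.8, -0.7, -3.9]
width: 0.232
gripper_force: 58.0
```

Request:
arm_command --targets '[[[0,0,-0.002,0,0,0],[0,0,-0.004,0,0,0],[0,0,-0.005,0,0,0],[0,0,-0.005,0,0,0],[0,0,-0.005,0,0,0],[0,0,-0.005,0,0,0],[0,0,-0.004,0,0,0],[0,0,-0.002,0,0,0],[0,0,0,0,0,0],[0,0,0,0,0,0]]]'

```text
clock: 57.1
position: [0.5763, 0.0134, 0.1619]
ee_rot: [2.327, 2.11, 0.001]
force: [6.3, -1.4, -8.4]
width: 0.235
gripper_force: 58.0
```

```bash
python3 - <<'E'
from h import *
s=arm.observe(); print(s["position"],s["force"])
d,P,s=cam("top")
rect(360,435,195,290,.185,.225,"top of column",P); rect(405,425,190,207,.23,.25,"mast",P)
E
```

```text
[0.57628303 0.01344464 0.1618752 ] [ 6.33632861 -1.35190036 -8.43491007]
top of column 1196 z 0.2041 unit xmin/max ymin/max [[-30.4, 86.5], [-52.7, 56.9]] [array([32.2,  1.2]), array([125.8, 115.4]), np.float64(0.0)]
mast 238 z 0.2398 unit xmin/max ymin/max [[84.2, 117.0], [-21.5, 20.6]] [array([100.9,  -0.9]), array([34.1, 42.8]), np.float64(2.7)]
```

Request:
arm_command --targets '[[[0,0,-0.002,0,0,0],[0,0,-0.001,0,0,0],[0,0,0,0,0,0],[0,0,0,0,0,0]]]'

```text
clock: 57.65
position: [0.5763, 0.0135, 0.1647]
ee_rot: [2.327, 2.11, 0.001]
force: [7.0, -1.2, -8.7]
width: 0.233
gripper_force: 58.0
```

Request:
arm_command --targets '[[[0,0,0.002,0,0,0],[0,0,0.002,0,0,0],[0,0,0.002,0,0,0],[0,0,0.002,0,0,0],[0,0,0.001,0,0,0],[0,0,0,0,0,0],[0,0,0,0,0,0]]]'

```text
clock: 58.52
position: [0.5763, 0.0135, 0.1558]
ee_rot: [2.327, 2.11, 0.001]
force: [7.3, -0.8, -9.6]
width: 0.231
gripper_force: 58.0
```

Request:
arm_command --targets '[[[0,0,0.001,0,0,0],[0,0,0,0,0,0],[0,0,0,0,0,0]]]'

```text
clock: 58.9
position: [0.5763, 0.0134, 0.1553]
ee_rot: [2.327, 2.11, 0.001]
force: [6.1, -0.8, -4.1]
width: 0.237
gripper_force: 58.0
```

The force drops as the pawl takes the weight. A touch more, then release.

Request:
arm_command --targets '[[[0,0,0.0005,0,0,0],[0,0,0,0,0,0]]]'

```text
clock: 59.15
position: [0.5763, 0.0134, 0.1551]
ee_rot: [2.327, 2.11, 0.002]
force: [5.9, 0.0, 0.2]
width: 0.233
gripper_force: 58.0
```

Request:
arm_command --targets '[[[0,0,0,0,0,0],[0,0,0,0,0,0],[0,0,0,0,0,0],[0,0,0,0,0,0]]]' --jaw 0.06

```text
clock: 59.65
position: [0.5749, 0.0136, 0.1544]
ee_rot: [-2.326, -2.109, 0.001]
force: [0.1, -0.4, -0.6]
width: 0.618
gripper_force: 0.0
```

Request:
arm_command --targets '[[[0,0,-0.03,0,0,0],[0,0,-0.045,0,0,0],[0,0,-0.045,0,0,0],[0,0,-0.045,0,0,0],[0,0,0,0,0,0],[0,0,0,0,0,0]]]'

```text
clock: 60.4
position: [0.575, 0.0136, 0.319]
ee_rot: [-2.325, -2.109, 0.001]
force: [-0.0, -0.1, 0.0]
width: 0.655
gripper_force: 0.0
```

```bash
python3 - <<'E'
from h import *
d,P,s=cam("top"); save("top2",cv2.resize(d["pixels"][150:320,320:540],None,fx=3.6,fy=3.5))
rect(360,418,200,290,.19,.205,"column",P); rect(325,372,190,215,.15,.175,"handle",P)
C=d["pixels"].astype(int); m=(C[...,1]>C[...,0]*1.6)&(C[...,1]>C[...,2]*1.3)&(P[...,2]>.2); m[:270]=0; m[320:]=0; m[:,:440]=0; m[:,490:]=0
q=P[m]; print("start",len(q),q.min(0).round(4),q.max(0).round(4),np.median(q,0).round(4))
E
```

```text
column 816 z 0.1975 unit xmin/max ymin/max [[-30.0, 28.6], [-27.0, 55.8]] [array([-0.4, 14.7]), array([87.2, 59.9]), np.float64(89.9)]
handle none
start 127 [ 0.3209 -0.2706  0.2041] [ 0.3512 -0.2365  0.2252] [ 0.3373 -0.252   0.219 ]
```

View pics/top2.png

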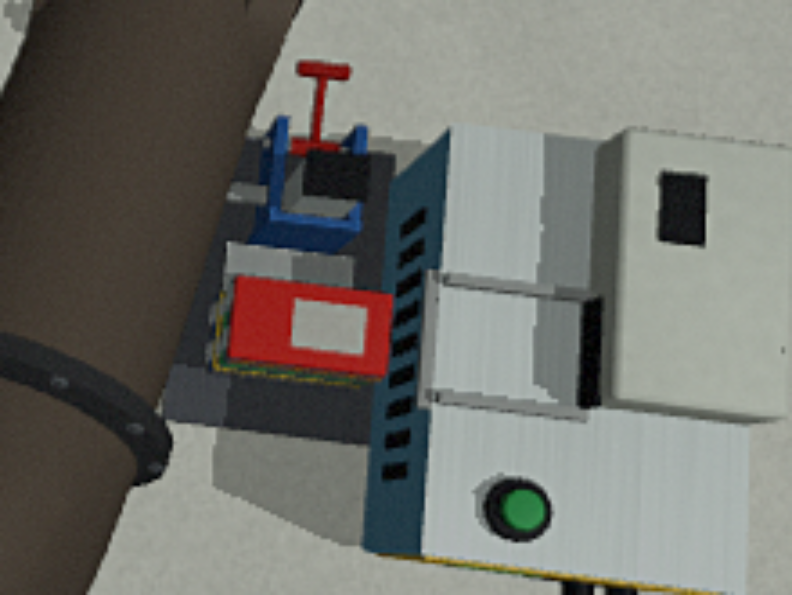

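The picture shows red on top at (310,325), level with the deck (about 0.199). The arm is clear of the handle and the button is at crop (526,510). Now I work out the press.

```bash
python3 - <<'E'
from h import *
d,P,s=cam("top"); C=d["pixels"].astype(int)
m=(C[...,1]>C[...,0]*1.5)&(C[...,1]>C[...,2]*1.2)&(C[...,1]>50)&(P[...,2]>.212); m[:275]=0; m[315:]=0; m[:,:445]=0; m[:,485:]=0
v,u=np.nonzero(m); q=P[m]; print(len(q),u.mean(),v.mean(),q.mean(0),cv2.minEnclosingCircle(q[:,:2].astype(np.float32)*1000),np.median(q[:,2]))
plan(.337,-.253,.30,-5.5)
E
```

```text
107 464.98130841121497 295.2429906542056 [ 0.33693241 -0.25235572  0.21960992] ((336.7532043457031, -253.55885314941406), 14.388577461242676) 0.21976640614808973
 from [0.5747 0.0136 0.3184] ang -5.61 z-axis [-0.004  0.001 -1.   ] n 8
[-0.0361, -0.0263, 0.0023, 0, 0, -0.0002]
[-0.0361, -0.0263, 0.0023, 0, 0, -0.0002]
[-0.0361, -0.0263, 0.0023, 0, 0, -0.0002]
[-0.0361, -0.0263, 0.0023, 0, 0, -0.0002]
[-0.036, -0.0264, 0.0023, 0, 0, -0.0002]
[-0.036, -0.0264, 0.0023, 0, 0, -0.0002]
[-0.036, -0.0264, 0.0023, 0, 0, -0.0002]
[-0.036, -0.0264, 0.0023, 0, 0, -0.0002]
```

Request:
arm_command --targets '[[[-0.036,-0.0263,0.0023,0,0,0],[-0.036,-0.0263,0.0023,0,0,0],[-0.036,-0.0263,0.0023,0,0,0],[-0.036,-0.0263,0.0023,0,0,0],[-0.036,-0.0263,0.0023,0,0,0],[-0.036,-0.0263,0.0023,0,0,0],[-0.036,-0.0263,0.0023,0,0,0],[-0.036,-0.0263,0.0023,0,0,0],[0,0,0,0,0,0],[0,0,0,0,0,0]]]' --jaw 0.0

```text
clock: 61.75
position: [0.3378, -0.2521, 0.3009]
ee_rot: [-2.326, -2.108, 0.001]
force: [0.4, 0.8, -0.9]
width: 0.001
gripper_force: 0.0
```

```bash
python3 - <<'E'
from h import *
plan(.337,-.253,.245,-5.5)
E
```

```text
from [ 0.3378 -0.2521  0.3009] ang -5.61 z-axis [-0.002  0.001 -1.   ] n 2
[-0.0005, -0.0004, 0.028, 0, 0, -0.001]
[-0.0005, -0.0004, 0.028, 0, 0, -0.001]
```

Request:
arm_command --targets '[[[-0.001,-0.001,0.03,0,0,0],[0,0,0.026,0,0,0],[0,0,0.003,0,0,0],[0,0,0.002,0,0,0],[0,0,0,0,0,0]]]'

```text
clock: 62.38
position: [0.3372, -0.2536, 0.2409]
ee_rot: [-2.326, -2.11, -0.0]
force: [-0.2, -0.6, 0.5]
width: 0.006
gripper_force: 0.0
```

Request:
arm_command --targets '[[[0,0,0.002,0,0,0],[0,0,0.002,0,0,0],[0,0,0,0,0,0]]]'

```text
clock: 62.75
position: [0.3372, -0.2537, 0.2366]
ee_rot: [-2.327, -2.11, -0.0]
force: [2.2, -0.2, 4.2]
width: 0.008
gripper_force: 1.7
```

Request:
arm_command --targets '[[[0,0,0.002,0,0,0],[0,0,0.001,0,0,0],[0,0,0,0,0,0]]]'

```text
clock: 63.12
position: [0.3373, -0.2538, 0.234]
ee_rot: [-2.327, -2.109, -0.001]
force: [-0.5, 3.3, 18.9]
width: 0.007
gripper_force: 9.5
```

Request:
arm_command --targets '[[[0,0,0.001,0,0,0],[0,0,0.001,0,0,0],[0,0,0,0,0,0]]]'

```text
clock: 63.5
position: [0.3374, -0.254, 0.2333]
ee_rot: [-2.326, -2.108, -0.003]
force: [-9.3, 11.0, 51.0]
width: 0.006
gripper_force: 25.8
```

```bash
python3 - <<'E'
from h import *
P=np.load("w1.npy"); C=np.load("w1c.npy").astype(int)
b=np.zeros(P.shape[:2],bool); b[293:326,222:262]=1
g=b&(C[...,1]>1.4*C[...,0]); k=b&(C.max(-1)<45)
for n,m in(("green",g),("black",k)): print(n,m.sum(),np.percentile(P[m][:,2],[5,25,50,75,95]).round(4))
print("deck",np.nanmedian(P[300:320,300:330,2]))
print(arm.observe()["force"],arm.observe()["position"])
E
```

```text
green 292 [0.2117 0.2184 0.2207 0.2214 0.2222]
black 425 [nan nan nan nan nan]
deck 0.19920807843156857
[-9.29969071 10.98440494 50.98118513] [ 0.33743961 -0.25395454  0.23332343]
```

The button top was at 0.2205 and the tip is now at 0.2143, against a hard stop, so it is fully down. Releasing.

Request:
arm_command --targets '[[[0,0,-0.004,0,0,0],[0,0,-0.01,0,0,0],[0,0,-0.03,0,0,0],[0,0,-0.045,0,0,0],[0,0,-0.045,0,0,0],[0,0,0,0,0,0],[0,0,0,0,0,0],[0,0,0,0,0,0]]]'

```text
clock: 64.5
position: [0.3359, -0.2534, 0.3642]
ee_rot: [-2.326, -2.107, 0.004]
force: [0.7, 0.8, -0.6]
width: 0.002
gripper_force: 0.0
```

```bash
python3 - <<'E'
from h import *
d,P,s=cam("scene"); print(s["position"],s["force"],s["clock"])
save("s2",cv2.resize(d["pixels"][140:330,70:330],None,fx=3,fy=3))
d,P,s=cam("wrist"); C=d["pixels"].astype(int); save("w12",d["pixels"])
rect(200,640,0,235,.19,.205,"column",P)
d,P,s=cam("top"); rect(375,418,200,290,.19,.205,"column top cam",P); rect(325,372,190,215,.14,.175,"handle",P)
E
```

```text
[ 0.33593481 -0.25344794  0.36420617] [ 0.74990355  0.76391076 -0.63651083] 64.5
column 31474 z 0.199 unit xmin/max ymin/max [[-146.1, 156.8], [-195.1, 31.4]] [array([  5.4, -81. ]), array([311.4, 236.4]), np.float64(0.3)]
column top cam 814 z 0.1976 unit xmin/max ymin/max [[-30.0, 28.7], [-27.1, 55.7]] [array([-0.4, 13.5]), array([60. , 85.7]), np.float64(0.1)]
handle 344 z 0.1587 unit xmin/max ymin/max [[89.3, 111.7], [94.1, 196.9]] [array([100.9, 145.2]), array([ 23.7, 105.6]), np.float64(0.7)]
```

View pics/s2.png

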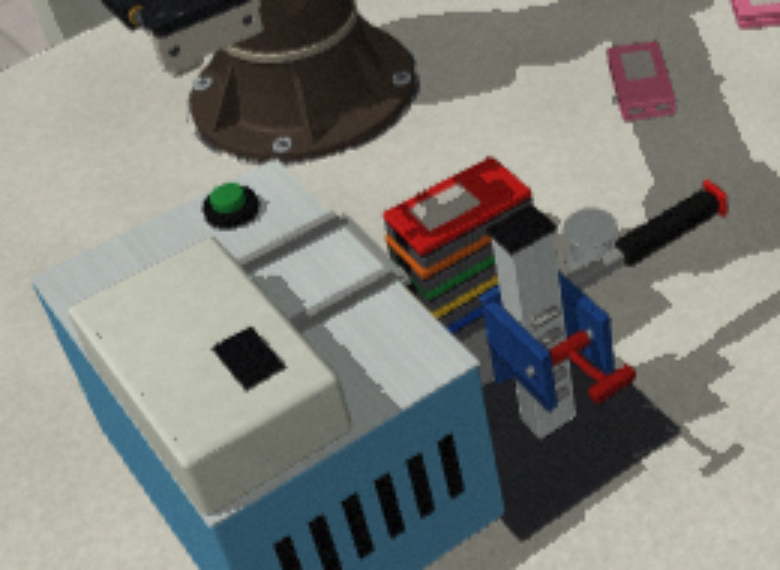

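The five cassettes stand square at (460,240), level with the deck. The lift rests in its notch with the handle at (680,220) free, the green button is up at (230,195) and the arm is clear. Handing in.

```bash
python3 -c "
from cell import arm
print(arm.sign_off())"
```

```text
the job is handed in; nothing more can be done
None
```

All five cassettes are stacked square on the lift (within about 2 mm by camera), which stands by itself in the 50 mm notch with the top cassette level with the deck; the start button was pressed to its stop and released, and the job is handed in, though sign-off returned no verdict.

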